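# Take the backboard out of the picture frame and stand it in the rack

### The job

Turn the two turn buttons on the back of the picture frame fully aside, then lift the backboard out by its pull and lay it on the sloping rest, lower end against the ledge, and let go. Then take it again by its raised end and stand it on its lower end in the rack, upright in the slot between the dowels and down on the base. Leave the buttons turned aside, and do not push about or knock over the jar, the small bottle and the paint dish.

Things in the scene. Friction and masses are not known exactly. Their poses are not given: they have to be found in the camera images.
- frame: dark wooden picture frame lying face down and fixed, 184 x 120 mm and 20 mm high; origin at the centre of its underside on the work surface, x along its long sides, z up. In its 126 x 82 mm pocket the backboard lies loosely (3 mm of play all round, so lift it straight up), its top face 2 mm below the frame's top. A turn button is screwed on each short side (at x = +74 and -74 mm).
- button_far (a joint): angle of the turn button on the frame's +x short side, rad, counter-clockwise from above positive, range -1.65 to 1.65. 0: the bar's long end points to the frame's middle, over the backboard, and holds it; +1.57 or -1.57: the bar lies along the short side and the board is free (it is surely clear beyond about 1.4 either way). It turns stiffly (0.03 N m) and stays where it is left.
- button_near (a joint): the same for the turn button on the frame's -x short side
- button_far_pivot (a point): pivot of the far turn button, half-way up: a steel bar 44 mm long, 10 mm wide (15 mm wide boss at the pivot), its underside 1 mm and its top 13 mm above the frame's top; this point is 7 mm above the frame's top. The bar reaches 30 mm to the long side of the pivot and 14 mm to the other; this point's x axis points along the long end and turns with the bar.
- button_near_pivot (a point): pivot of the near turn button, the same bar, axes alike
- board_mid (a point): centre of the backboard: plywood 120 x 76 x 9 mm, 0.12 kg; x along its 120 mm length, y across, z out of the face that carries the pull. In the frame its x lies along the frame's x and its z is up.
- pull_mid (a point): point in the wooden pull at the centre of the backboard's upper face, 34 mm above the board's underside; the pull is a block 24 mm (along board x) x 12 mm (along board y) and stands up to 47 mm above the board's underside (38 mm above its upper face). Axes as the board's.
- rest: fixed wooden sloping rest, base 100 (x) x 125 (y) mm, 6 mm thick; origin at the centre of its underside, x across the slope. Its 90 mm wide face slopes at 45 degrees, rising toward the rest's -y and facing +y and up, with a 14 mm ledge along its lower edge. The face is 72 mm long from the ledge, so that the upper 48 mm of the board lying on it stands free on both sides.
- rest_seat (a point): where the backboard's centre is when it lies on the rest with its pull up, its length up the slope and its lower end against the ledge; axes as the rest's
- rack: fixed light wooden rack, base 110 (x) x 80 (y) x 14 mm; origin at the centre of its underside. Four dowels 10 mm thick, round-topped, standing to 58 mm above the work surface at x = +-27, y = +-13.5 mm, leave a slot 17 mm wide along the rack's x, open at both ends.
- rack_slot (a point): middle of the slot, on the top of the rack's base (14 mm above the work surface); axes as the rack's. A board standing in it has its centre 60 mm above this point.
- jar: small blue jar with a white cap, 45 mm across, 70 mm high, origin under its centre: leave alone
- bottle: small brown glass bottle with a black cap, 40 mm across, 74 mm high, origin under its centre: leave alone
- paint_dish: small white dish, 49 mm across, 20 mm high, origin under its centre: leave alone
- backboard: the backboard itself; origin at the centre of its underside, axes as point board_mid

How it is judged (in metres and radians):
On the way, in this order (a step that is already met when the one before it is completed fails the run):
1. both turn buttons turned aside (at least 1.22 rad either way), the backboard still in the frame ((value of joint button_far above 1.22 rad or value of joint button_far below -1.22 rad) and (value of joint button_near above 1.22 rad or value of joint button_near below -1.22 rad) and distance between board_mid and frame below 0.022 m), for 0.2 s.
2. the backboard lies on the sloping rest, pull up, length up the slope, lower end by the ledge, let go (distance between board_mid and rest_seat below 0.018 m and angle between board_mid's own z axis and vertical between 0.6 and 0.97 rad and angle between the y axis of board_mid and the x axis of rest, either way round below 0.25 rad and contact force between the fingers and backboard below 0.05 N), for 0.3 s.
At the end, for the whole second after the job is handed in: Both turn buttons are still turned aside (at least 1.22 rad), and the backboard stands on end in the rack's slot, on the rack's base: centre 54 to 66 mm above the base, within 14 mm across and 35 mm along the slot, leaning under 0.25 rad, let go and at rest ((value of joint button_far above 1.22 rad or value of joint button_far below -1.22 rad) and (value of joint button_near above 1.22 rad or value of joint button_near below -1.22 rad) and x of board_mid in the frame of rack_slot between -0.035 and 0.035 m and y of board_mid in the frame of rack_slot between -0.014 and 0.014 m and z of board_mid in the frame of rack_slot between 0.054 and 0.066 m and angle between the x axis of board_mid and the z axis of rack, either way round below 0.25 rad and angle between the z axis of board_mid and the y axis of rack, either way round below 0.3 rad and linear speed of backboard below 0.02 m/s); the robot touches nothing.
It fails at once if the jar pushed more than 30 mm or knocked over (distance of jar from where it was at the start of the episode above 0.03 m or angle between jar's own z axis and vertical above 0.5 rad).
It fails at once if the small bottle pushed more than 30 mm or knocked over (distance of bottle from where it was at the start of the episode above 0.03 m or angle between bottle's own z axis and vertical above 0.5 rad).
It fails at once if the paint dish pushed more than 30 mm or knocked over (distance of paint_dish from where it was at the start of the episode above 0.03 m or angle between paint_dish's own z axis and vertical above 0.5 rad).
It also fails if it takes over 72 s, if anything falls off the work surface, if the arm or the gripper's body presses on something with over 40 N, if the wrist force passes 120 N, or if a joint passes its speed limit or range.

### The arm

A 6-joint arm with a two-finger parallel gripper is mounted at the origin on a cart in front of the work surface, level with it; the furniture and walls round the work are solid. World frame = base frame: x ahead of the robot, y to its left, z up, the work surface at z = 0. Lengths are in m, angles in degrees, forces in N, time in s.
With the tool pointing down it reaches from about 0.4 to 0.825 m from the base axis. Payload 7 kg.
Tool frame: the origin (TCP) lies at the very end of the fingers, on their centre line; the grasp point (between the pads) lies 19 mm behind it; x points along the fingers, y is the direction in which the jaws open and shut, and the axes are right-handed (so a half turn about x gives the same grasp; the last joint's range is limited). The gripper opens to 88 mm and grips with 3 to 60 N. Pads are 19 mm wide; open, the fingers measure 130 mm over their backs; the gripper's body (78 mm by 193 mm) begins 47 mm behind the grasp point.
Start: joints at [81.251, 20.546, 0.682, 0, -70.136, -16.507], TCP at [0.288, 0.61, 0.227] pointing down, gripper open.
Joint ranges: [-176.03, 176.03], [-82.01, 121.73], [-58.28, 71.71], [-173.87, 95.51], [-174.79, -0.11], [-173.66, 173.66]. Speed limits (degrees/s): [136.94, 136.94, 172.46, 180, 180, 180].

### API

Orientations are given as [roll, pitch, yaw] about the fixed x, y, z axes, in that order (R = Rz(yaw) Ry(pitch) Rx(roll)).
In Python, from plant import monitor, eyes, ticket gives the robot as it stands. The module is installed in compiled form; this text tells all that it offers.
- The arm moves only by the shell command python3 -m crank 'ROWS'. ROWS is JSON, a list of rows, each an object with "linear": the shift along the world's x, y, z in units of 60 mm (1.0 is 60 mm), a list of three; "rot": the turn, a rotation vector about the world's x, y, z in units of 5 degrees (1.0 is 5 degrees), a list of three; "hand": the opening, from 0 (shut) to 1 (fully open). In form: [{"linear": [tx, ty, tz], "rot": [ax, ay, az], "hand": hand}, ...]. A call has 1 to 20 rows; each row shifts and turns the pose as measured when the row begins; what a row does not reach is not made up. A row lasts 1/8 s, in which the tool goes at most 62.5 mm and 10.7 degrees, less where a joint would pass 70% of its speed; a pose out of reach is approached as far as the arm can. A call is refused whole if a number of a shift passes 1 or a number of a turn 1, either way. A call with a gripper value outside its range is refused whole. The fingers move at their own pace and stop on an object; the grip force is fixed at half the most. Time passes only in rows, so rows that do not move let the fingers close. It gives the time, the measured TCP pose, the force and the opening at its end, in the units of the state.
- monitor.get_obs(): the state, without advancing time (a new reading comes with each control period).
- eyes.snapshot(name): name is "side" or "top"; returns a dict with "image" (384x512x3 uint8, red, green, blue), "depth" (384x512 float32, m along the optical axis (not along the pixel's ray), 0 where there is no reading), "K" (3x3 intrinsics, pixels), "k1" (the pictures are not rectified: a ray, as slopes to the right and down, at radius r is drawn at 1 + k1 r^2 times it, then the intrinsics apply), "camera_from_world" (4x4, takes a point from world to camera coordinates). Camera axes: x right, y up, looking along -z (the intrinsics and any distortion apply to the point x, -y, -z); pixel columns grow to the right and rows downward; lengths in m; the calibration is good to about 2 mm. A picture is of the moment at which its call begins.
- ticket.close_job(): hands the job in, once; it reports no verdict.
The state is a dict: "clock": time; "joint_pos": joint angles; "qvel": joint speeds; "tau": joint torques, N m; "tool_pos": TCP position; "orientation": TCP orientation; "force": force on the tool from outside, world axes, zero at the start; "moment": the same for the moment, N m; "opening": finger opening in m.
Only numpy, scipy, OpenCV 4.12 (cv2) and the standard library are available. Lean on these libraries where they do the work, as an engineer would, in place of code of your own. Each camera call takes 0.05 s, during which the arm holds its last target.

## Working session

There is one attempt and no reset: what is moved stays moved. The work goes in short steps, Python scripts to look and compute and a shell command to move; the robot and the scene stay as the last step left them, time stands still between calls to the robot, and variables do not carry over. Pictures are saved under pics/ and viewed, and the job is handed in when it is done.

```bash
mkdir -p pics
cat > h.py <<'E'
import numpy as np, cv2
from plant import monitor, eyes
def snap(n,name):
    s=eyes.snapshot(n); cv2.imwrite(f'pics/{name}.png',cv2.cvtColor(s['image'],cv2.COLOR_RGB2BGR)); np.savez(f'pics/{name}.npz',**s); return s
def load(name): return dict(np.load(f'pics/{name}.npz'))
def und(s,uv):
    K=s['K']; return cv2.undistortPoints(np.array(uv,float).reshape(-1,1,2),K,np.array([float(s['k1']),0,0,0])).reshape(-1,2) if False else _u(s,uv)
def _u(s,uv):
    K=s['K']; p=np.array(uv,float).reshape(-1,2); d=(p-[K[0,2],K[1,2]])/[K[0,0],K[1,1]]; x=d.copy()
    for _ in range(20): x=d/(1+float(s['k1'])*(x**2).sum(1,keepdims=True))
    return x
def ray(s,uv):
    x=_u(s,uv); T=np.linalg.inv(s['camera_from_world']); d=np.c_[x[:,0],-x[:,1],-np.ones(len(x))]
    return T[:3,3], d@T[:3,:3].T
def onz(s,uv,z):
    o,d=ray(s,uv); t=(z-o[2])/d[:,2]; return o+d*t[:,None]
def deproj(s,uv):
    o,d=ray(s,uv); p=np.array(uv,int).reshape(-1,2); z=s['depth'][p[:,1],p[:,0]]; return o+d*z[:,None]
def proj(s,P):
    P=np.atleast_2d(P); T=s['camera_from_world']; c=P@T[:3,:3].T+T[:3,3]; x=np.c_[c[:,0]/-c[:,2],-c[:,1]/-c[:,2]]
    x=x*(1+float(s['k1'])*(x**2).sum(1,keepdims=True)); K=s['K']; return x*[K[0,0],K[1,1]]+[K[0,2],K[1,2]]
def cloud(s):
    h,w=s['depth'].shape; u,v=np.meshgrid(np.arange(w),np.arange(h)); P=deproj(s,np.c_[u.ravel(),v.ravel()]).reshape(h,w,3); P[s['depth']==0]=np.nan; return P
E
python3 - <<'E'
from h import *
for n in ('side','top'):
    s=snap(n,n+'0'); print(n,s['K'].tolist(),s['k1'],np.linalg.inv(s['camera_from_world']).round(3).tolist())
print(monitor.get_obs())
E
```

```text
side [[364.9685479423813, 0.0, 254.00687307808812], [0.0, 364.9685479423813, 198.11610522953706], [0.0, 0.0, 1.0]] -0.04165197262951713 [[-0.997, -0.02, 0.079, 0.65], [0.078, -0.498, 0.864, 0.876], [0.022, 0.867, 0.498, 0.56], [0.0, 0.0, 0.0, 1.0]]
top [[352.39166012736695, 0.0, 252.98131560714026], [0.0, 352.39166012736695, 192.27939115911443], [0.0, 0.0, 1.0]] -0.059182172731003055 [[-0.013, 0.982, -0.188, 0.41], [-1.0, -0.012, 0.006, 0.006], [0.004, 0.188, 0.982, 0.909], [0.0, 0.0, 0.0, 1.0]]
{'clock': 0.1, 'joint_pos': array([ 8.12504109e+01,  2.05883338e+01,  6.39631083e-01, -1.78344110e-02,
       -7.01364955e+01, -1.65071486e+01]), 'qvel': array([-0.02079731,  0.00433351,  0.03701647,  0.04972656, -0.02392391,
       -0.12310431]), 'tau': array([-1.57545488e-03, -5.84160519e+01,  2.93751150e+01,  7.01539367e+00,
        1.01811503e-02, -4.97442488e-05]), 'tool_pos': array([0.28784039, 0.61006844, 0.22570938]), 'orientation': array([  95.3754719 ,   89.91316721, -109.88733807]), 'force': array([-0.18448733, -0.41901252, -0.4592364 ]), 'moment': array([-0.05161304,  0.00825963,  0.0085945 ]), 'opening': 0.08731941291603398}
```

View pics/side0.png

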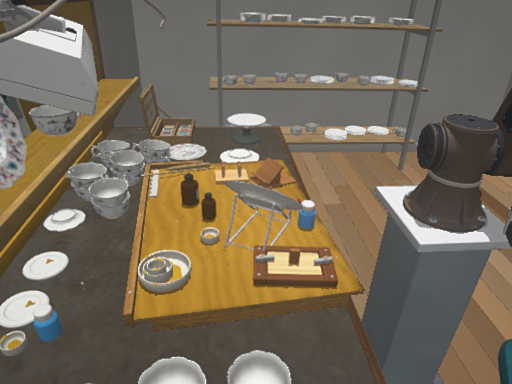

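View pics/top0.png

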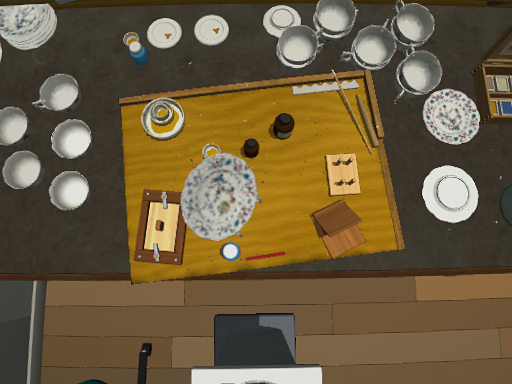

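Run:
```python
from h import *
for n in ('side','top'):
    s=load(n+'0'); print(n,proj(s,[[0.288,0.61,0.227],[0,0,0],[0,0,.3],[.5,0,0],[.5,.2,0],[.7,0,0]]).round(0).tolist())
s=load('top0'); P=cloud(s)
for r,c in [(195,220),(170,200),(230,200),(90,250),(110,500),(250,300),(240,155),(200,165),(155,230),(148,251),(125,284),(251,231),(149,210),(118,163),(220,325),(235,345),(160,340),(210,340),(224,159)]:
    print((c,r),P[r,c].round(3))
S=load('side0');Q=cloud(S)
for c,r in [(265,195),(290,205),(230,225),(285,230),(40,60),(450,180),(268,172),(230,175)]: print((c,r),Q[r,c].round(3))
im=cv2.imread('pics/top0.png'); cv2.imwrite('pics/t1.png',cv2.resize(im[60:290,110:410],None,fx=2.6,fy=2.6,interpolation=cv2.INTER_CUBIC))
im=cv2.imread('pics/side0.png'); cv2.imwrite('pics/s1.png',cv2.resize(im[140:320,120:370],None,fx=3.2,fy=3.2,interpolation=cv2.INTER_CUBIC))
```

```text
side [[531.0, 323.0], [442.0, 210.0], [473.0, 113.0], [278.0, 214.0], [289.0, 259.0], [208.0, 216.0]]
top [[-58.0, 324.0], [257.0, 433.0], [259.0, 522.0], [254.0, 224.0], [176.0, 225.0], [253.0, 150.0]]
(220, 195) [0.56  0.079 0.095]
(200, 170) [0.604 0.117 0.163]
(200, 230) [0.478 0.123 0.107]
(250, 90) [ 0.876  0.005 -0.001]
(500, 110) [ 0.837 -0.749 -0.051]
(300, 250) [ 0.433 -0.118 -0.001]
(155, 240) [0.461 0.249 0.019]
(165, 200) [0.561 0.223 0.034]
(230, 155) [0.646 0.053 0.133]
(251, 148) [0.686 0.004 0.06 ]
(284, 125) [ 0.742 -0.079  0.072]
(231, 251) [0.431 0.055 0.072]
(210, 149) [0.702 0.114 0.006]
(163, 118) [0.785 0.239 0.025]
(325, 220) [ 0.505 -0.179  0.031]
(345, 235) [ 0.468 -0.234  0.007]
(340, 160) [ 0.653 -0.219  0.058]
(340, 210) [ 0.531 -0.22   0.025]
(159, 224) [0.498 0.23  0.058]
(265, 195) [0.556 0.133 0.139]
(290, 205) [0.493 0.123 0.104]
(230, 225) [0.639 0.127 0.053]
(285, 230) [ 0.491  0.077 -0.002]
(40, 60) [0.894 0.348 0.476]
(450, 180) [0.043 0.05  0.128]
(268, 172) [ 0.508 -0.198  0.039]
(230, 175) [ 0.632 -0.229  0.014]
```

View pics/t1.png

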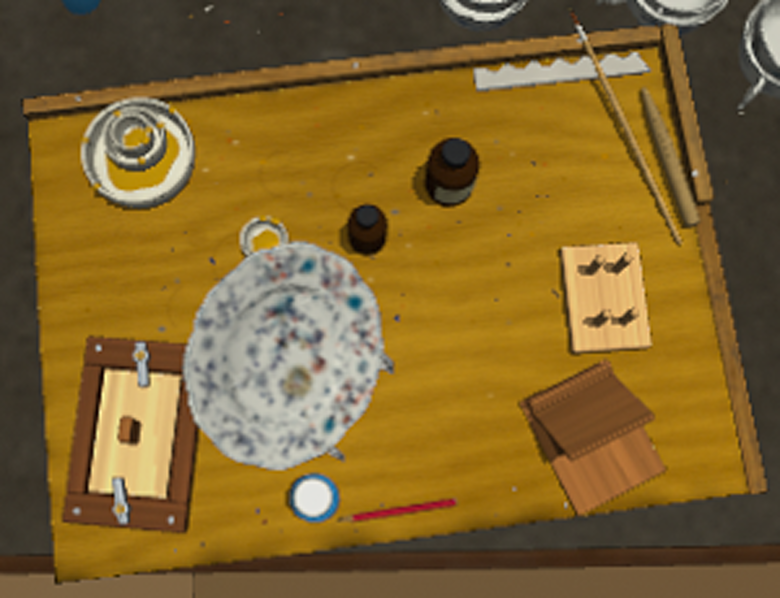

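View pics/s1.png

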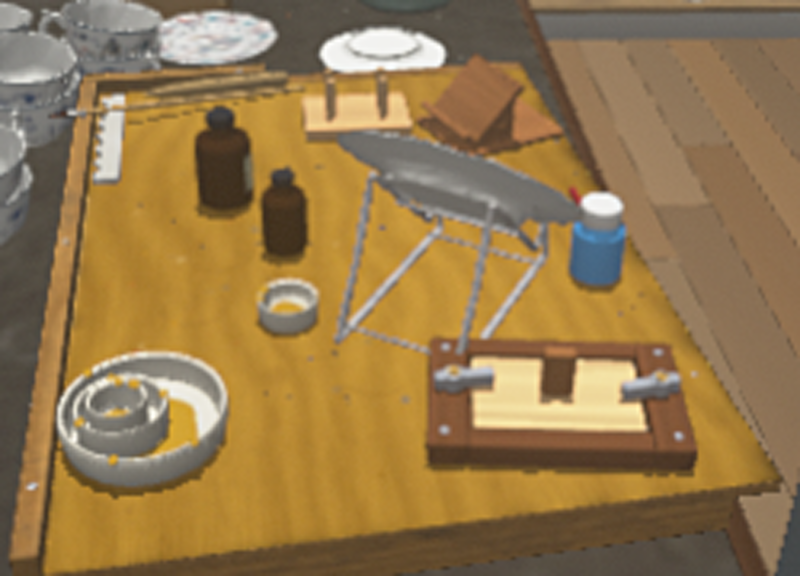

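Run:
```python
from h import *
s=load('top0'); P=cloud(s); np.set_printoptions(linewidth=220,suppress=True)
print('rest z mm; cols 305..370 step4, rows 196..262 step4')
for r in range(196,262,4): print(r,(P[r,306:372:4,2]*1000).round(0).astype(int))
S=load('side0');Q=cloud(S)
print('side rest')
for r in range(156,192,3): print(r,(Q[r,246:300:4,2]*1000).round(0).astype(int))
print('plate z')
for r in range(145,245,8): print(r,(P[r,176:262:6,2]*1000).round(0).astype(int))
m=(P[...,2]>0.05)&(P[...,0]>.4)&(P[...,0]<.7)&(P[...,1]<.25)&(P[...,1]>.0)
M=P[145:240,178:262].reshape(-1,3); M=M[M[:,2]>.08]; print('plate',np.nanmin(M,0),np.nanmax(M,0))
A=Q[180:235,215:305].reshape(-1,3); A=A[(A[:,2]>.08)&(A[:,0]>.4)&(A[:,0]<.68)&(A[:,1]>0)]; print('plate side',A.min(0),A.max(0))
im=cv2.imread('pics/top0.png'); cv2.imwrite('pics/t2.png',cv2.resize(im[140:265,300:380],None,fx=4.7,fy=4.7,interpolation=cv2.INTER_CUBIC))
cv2.imwrite('pics/t3.png',cv2.resize(im[180:280,125:200],None,fx=6,fy=6,interpolation=cv2.INTER_CUBIC))
```

```text
rest z mm; cols 305..370 step4, rows 196..262 step4
196 [                   1                   -3                   -1                   -1                    1                    1                    2                   -1                   -2                    0
                   -2                   -1                    2                    0 -9223372036854775808                   -1                    2]
200 [-1  1  2  3 -2  0 -2  1  7 23  0  0 -2 -2 -5 -1 -2]
204 [ 0  0 -1  1 -5 -3  3 26 26 20  6  3  0 -1  1  1 -1]
208 [ 2 -1  1  0  5 25 25 20 20 25 31  0  1  0  0 -2  1]
212 [ 0  2  5 27 24 19 20 24 26 32 38 44  0  0  0 -1 -1]
216 [-2  7 23 20 22 24 29 31 42 43 47 49 53 -1 -1 -1  1]
220 [ 1 -5  7 26 29 34 36 41 46 51 53 60 65 69 -1 -1 -3]
224 [ 0 -1  5 26 42 42 46 54 57 58 63 68 68  4  0 -1 -1]
228 [ 0 -3 -1  7 44 51 55 59 66 67 70  3  6  5 -1 -2  3]
232 [ 1 -1  0  5  8 57 66 66 67  6  6  5  7  5  0  1 -2]
236 [ 1  2 -2 -2  6  8 67  5  6  6  8  7  6  5  8  0 -1]
240 [-1  0  0 -2  2  4  5  6  5  5  7  9  8  7  8 -1 -1]
244 [-1 -3 -2 -1 -1  6  5  6  7  9  6  7  6  7  1 -1  2]

[... 1452 characters left out ...]
117 106  95  87  79  74  67  60  -3]
193 [ 19 169 161 146 129 118 106  98  87  79  70  65  59  50   0]
201 [ 20 162 152 141 123 111 103  92  78  69  62  59  53  46  17]
209 [ 18 158 143 133 115 106  94  85  75  62  55  53  43  -3  -2]
217 [ 18  18 138 129 117  96  88  77  69  60  57  49  38  -1  -2]
225 [ 19  19 132 122 110  97  88  78  68  59  50  38   1  -2   1]
233 [ 10  20   3  -1 107  95  84  73  62  56  54  -1  -1   2  -6]
241 [15 21  1  2 -2 -2  0  0 -3  2  1  2 -1 -1  1]
plate [0.4586651  0.00527294 0.08000347] [0.64966306 0.15709802 0.17643984]
plate side [0.46225492 0.02199175 0.08019057] [0.64699559 0.16755795 0.17517757]<stdin>:4: RuntimeWarning: invalid value encountered in cast
```

View pics/t2.png

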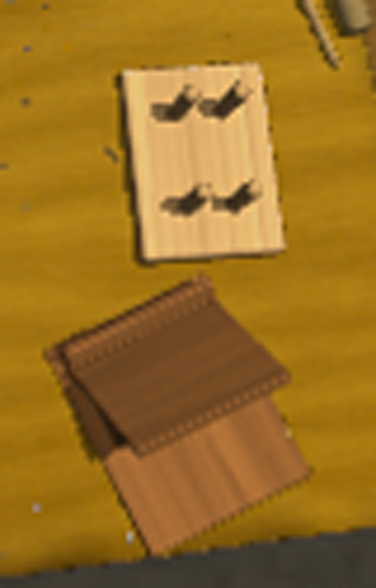

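View pics/t3.png

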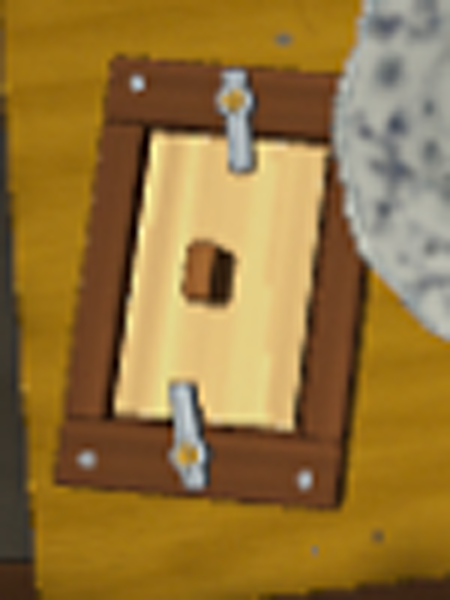

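Run:
```python
from h import *
s=load('top0'); P=cloud(s); S=load('side0');Q=cloud(S)
hsv=cv2.cvtColor(s['image'],cv2.COLOR_RGB2HSV); hs=cv2.cvtColor(S['image'],cv2.COLOR_RGB2HSV)
for c,r in [(140,195),(155,240),(155,255),(160,224),(165,200),(335,160),(350,190),(320,195),(340,220),(345,240)]: print((c,r),hsv[r,c])
def rect(s,mask,z,name):
    mask=cv2.morphologyEx(mask.astype(np.uint8),cv2.MORPH_CLOSE,np.ones((5,5)))
    cs,_=cv2.findContours(mask,cv2.RETR_EXTERNAL,cv2.CHAIN_APPROX_NONE); c=max(cs,key=cv2.contourArea).reshape(-1,2)
    W=onz(s,c,z)[:,:2]; r=cv2.minAreaRect((W*1000).astype(np.float32)); print(name,'ctr',np.round(r[0],1),'size',np.round(r[1],1),'ang',round(r[2],2),'box',cv2.boxPoints(r).round(0).tolist())
# rack
box=np.zeros(hsv.shape[:2],bool); box[145:200,315:368]=1
rect(s,box&(P[...,2]>.007),.014,'rack top')
box=np.zeros(hsv.shape[:2],bool); box[180:275,125:200]=1
V=hsv[...,2].astype(int); H=hsv[...,0]
wh=(hsv[...,1]<60)
m=box&(P[...,2]>.012)&(P[...,2]<.03)
rect(s,m,.02,'frame top')
# z-based xy cloud approach
def cl(P,lo,hi,xl,yl):
    m=(P[...,2]>lo)&(P[...,2]<hi)&(P[...,0]>xl[0])&(P[...,0]<xl[1])&(P[...,1]>yl[0])&(P[...,1]<yl[1]); return P[m]
for n,C in (('top',P),('side',Q)):
    A=cl(C,.05,.065,(.45,.56),(.19,.27)); print(n,'pull',len(A),np.median(A,0))
    A=cl(C,.047,.065,(.60,.70),(-.27,-.15)); print(n,'dowels',len(A),A.mean(0) if len(A) else 0)
    A=cl(C,.009,.019,(.56,.75),(-.29,-.14)); r=cv2.minAreaRect((A[:,:2]*1000).astype(np.float32)); print(n,'rack',r)
    A=cl(C,.009,.03,(.37,.62),(.1,.32)); r=cv2.minAreaRect((A[:,:2]*1000).astype(np.float32)); print(n,'frame',r)
    A=cl(C,.026,.045,(.37,.62),(.1,.32)); print(n,'btn',len(A)); 
    for sel in (A[A[:,0]>.52],A[A[:,0]<.46]):
        if len(sel)>3: print(len(sel),sel.mean(0),cv2.fitLine(sel[:,:2].astype(np.float32),cv2.DIST_L2,0,.01,.01).ravel())
    # slope plane
    A=cl(C,.030,.064,(.40,.58),(-.30,-.13)); c=A.mean(0); n_=np.linalg.svd(A-c)[2][2]; n_*=np.sign(n_[2]); print(n,'slope',len(A),c,n_,np.degrees(np.arctan2(n_[1],n_[0])))
    A=cl(C,.003,.012,(.38,.60),(-.32,-.12)); print(n,'base',cv2.minAreaRect((A[:,:2]*1000).astype(np.float32)))
```

```text
(140, 195) [ 21 237 155]
(155, 240) [ 21 114 229]
(155, 255) [ 21 176 193]
(160, 224) [ 14 174  82]
(165, 200) [ 98  15 185]
(335, 160) [ 18 132 228]
(350, 190) [ 18 131 229]
(320, 195) [ 21 231 162]
(340, 220) [ 14 176 120]
(345, 240) [ 14 174 171]
rack top ctr [ 622.1 -234.8] size [121.9  81.8] ang 3.49 box [[559.0, -198.0], [564.0, -279.0], [685.0, -272.0], [680.0, -190.0]]
frame top ctr [496.4 233.3] size [122.5 182.4] ang 84.47 box [[400.0, 181.0], [581.0, 164.0], [593.0, 286.0], [411.0, 303.0]]
top pull 51 [0.49542275 0.233255   0.05546674]
top dowels 46 [ 0.63545866 -0.23539701  0.05516005]
top rack ((628.4010620117188, -235.46185302734375), (111.62019348144531, 81.67749786376953), 3.6173202991485596)
top frame ((496.9090270996094, 234.11856079101562), (122.14800262451172, 183.59030151367188), 84.46300506591797)
top btn 194
83 [0.56198304 0.22463132 0.03308029] [0.9939726  0.10962889 0.56198305 0.22463132]
93 [0.43113415 0.24189691 0.03285542] [0.98164153 0.19073507 0.43113416 0.24189691]
top slope 521 [ 0.50155551 -0.20706651  0.04737186] [0.61038077 0.29346319 0.7357409 ] 25
[... 157 characters left out ...]
829332 0.05478591]
side dowels 28 [ 0.63610181 -0.2340098   0.05280726]
side rack ((627.6771850585938, -231.15988159179688), (109.67929077148438, 83.6506118774414), 1.5626176595687866)
side frame ((496.7222595214844, 236.63290405273438), (122.11738586425781, 181.8688201904297), 84.76696014404297)
side btn 286
110 [0.56296598 0.22123745 0.03220837] [0.25469077 0.96702254 0.562966   0.22123745]
105 [0.43203785 0.24562906 0.0326511 ] [0.9891798  0.14670847 0.43203786 0.24562906]
side slope 272 [ 0.49940846 -0.20207368  0.04630614] [0.64295983 0.32745681 0.6923689 ] 26.9895576175387
side base ((509.7702941894531, -206.14398193359375), (181.05198669433594, 112.02945709228516), 10.122102737426758)
```

Run:
```python
from h import *
from scipy.spatial.transform import Rotation as R
o=monitor.get_obs(); M=R.from_euler('xyz',o['orientation'],degrees=True).as_matrix(); print(M.round(3)); print('jaw yaw',np.degrees(np.arctan2(M[1,1],M[0,1])))
s=load('top0'); P=cloud(s); S=load('side0');Q=cloud(S)
# plate rim near the frame
for C in (P,Q):
    m=(C[...,2]>.08)&(C[...,2]<.3)&(C[...,1]>.1)&(C[...,1]<.2)&(C[...,0]>.4)&(C[...,0]<.68); A=C[m]
    for a in np.arange(.44,.68,.02):
        B=A[(A[:,0]>a)&(A[:,0]<a+.02)]
        if len(B): print(round(a,2),'ymax',B[:,1].max().round(3),'z',B[B[:,1].argmax(),2].round(3))
A=Q.reshape(-1,3); A=A[(A[:,2]>.2)&(A[:,2]<.8)]; print(A.min(0),A.max(0))
```

```text
[[-0.001 -0.427 -0.904]
 [-0.001 -0.904  0.427]
 [-1.     0.002 -0.   ]]
jaw yaw -115.26281611383848
0.44 ymax 0.105 z 0.084
0.46 ymax 0.139 z 0.121
0.48 ymax 0.153 z 0.143
0.5 ymax 0.156 z 0.154
0.52 ymax 0.157 z 0.159
0.54 ymax 0.156 z 0.165
0.56 ymax 0.149 z 0.17
0.58 ymax 0.142 z 0.176
0.6 ymax 0.13 z 0.173
0.62 ymax 0.112 z 0.167
0.46 ymax 0.138 z 0.116
0.48 ymax 0.151 z 0.138
0.5 ymax 0.157 z 0.149
0.52 ymax 0.159 z 0.164
0.54 ymax 0.168 z 0.08
0.56 ymax 0.153 z 0.169
0.58 ymax 0.143 z 0.175
0.6 ymax 0.132 z 0.172
0.62 ymax 0.114 z 0.085
[-1.95474726 -2.45512253  0.20000811] [1.36849577 0.55107139 0.57816964]
```

```bash
python3 -m crank '[{"linear":[0.46,-0.72,0],"rot":[0,0,-1],"hand":0},{"linear":[0.46,-0.72,0],"rot":[0,0,-1],"hand":0},{"linear":[0.46,-0.72,0],"rot":[0,0,-1],"hand":0},{"linear":[0.46,-0.72,0],"rot":[0,0,-1],"hand":0},{"linear":[0.46,-0.72,0],"rot":[0,0,-1],"hand":0},{"linear":[0.46,-0.72,0],"rot":[0,0,-1],"hand":0},{"linear":[0.46,-0.72,0],"rot":[0,0,-1],"hand":0},{"linear":[0.46,-0.72,0],"rot":[0,0,-1],"hand":0},{"linear":[0.3,-0.4,0],"rot":[0,0,-1],"hand":0},{"linear":[0,0,0],"rot":[0,0,-1],"hand":0},{"linear":[0,0,0],"rot":[0,0,-1],"hand":0},{"linear":[0,0,0],"rot":[0,0,-1],"hand":0},{"linear":[0,0,0],"rot":[0,0,-1],"hand":0},{"linear":[0,0,0],"rot":[0,0,-1],"hand":0}]'
cat > st.py <<'E'
from h import *
from scipy.spatial.transform import Rotation as R
o=monitor.get_obs(); M=R.from_euler('xyz',o['orientation'],degrees=True).as_matrix()
print('t',round(o['clock'],2),'tcp',o['tool_pos'].round(4),'toolx',M[:,0].round(3),'jaw',M[:,1].round(3),'yaw',np.degrees(np.arctan2(M[1,1],M[0,1])).round(1),'F',o['force'].round(1),'open',round(o['opening'],4)); print('J',o['joint_pos'].round(1))
E
python3 st.py
```

```text
clock: 1.85
tool_pos: [0.5294, 0.2248, 0.2191]
orientation: [107.4, 89.3, -170.2]
force: [-0.1, 0.3, 1.0]
opening: 0.0004
t 1.85 tcp [0.5294 0.2248 0.2191] toolx [-0.012 -0.002 -1.   ] jaw [-0.991  0.133  0.012] yaw 172.4 F [-0.1  0.3  1. ] open 0.0004
J [ 42.2  11.9 -12.1  -0.4 -66.5 -49.7]
```

```bash
python3 -m crank '[{"linear":[0.07,-0.15,0],"rot":[-1,0,0.44],"hand":0},{"linear":[0.07,-0.15,0],"rot":[-1,0,0],"hand":0},{"linear":[0,-0.15,0],"rot":[-1,0,0],"hand":0},{"linear":[0,0,-0.8],"rot":[0,0,0],"hand":0},{"linear":[0,0,-0.8],"rot":[0,0,0],"hand":0},{"linear":[0,0,-0.6],"rot":[0,0,0],"hand":0},{"linear":[0,0,0],"rot":[0,0,0],"hand":0}]'; python3 st.py; python3 -c "
from h import *
snap('side','s2');snap('top','t4')
im=cv2.imread('pics/side0.png')
a=cv2.imread('pics/s2.png')[150:310,200:370];b=cv2.imread('pics/t4.png')[170:290,120:240]
cv2.imwrite('pics/c2.png',np.hstack([cv2.resize(a,(425,400)),cv2.resize(b,(375,400))]))"
```

```text
clock: 2.72
tool_pos: [0.5371, 0.196, 0.0829]
orientation: [-176.8, 74.3, -92.4]
force: [0.2, 0.2, 0.5]
opening: 0.0003
t 2.73 tcp [0.5371 0.196  0.0829] toolx [-0.011 -0.271 -0.963] jaw [-0.995  0.094 -0.015] yaw 174.6 F [0.2 0.2 0.5] open 0.0003
J [ 46.5  23.2 -22.7  12.3 -56.6 -60. ]
```

View pics/c2.png

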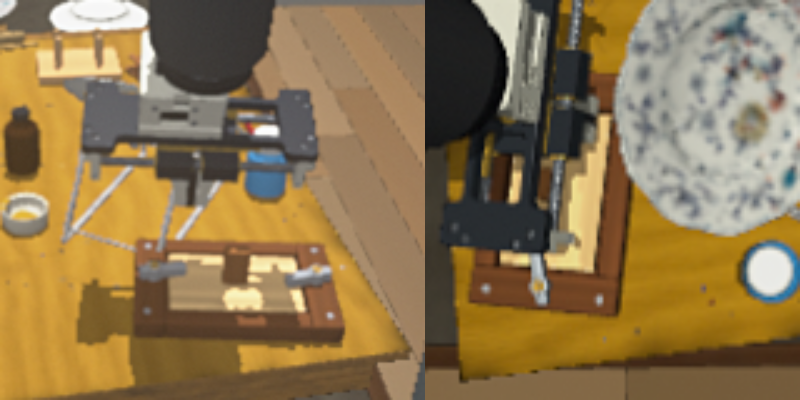

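```bash
python3 -m crank '[{"linear":[0.14,0.03,-0.5],"rot":[0,0,0],"hand":0},{"linear":[0,0,-0.35],"rot":[0,0,0],"hand":0},{"linear":[0,0,0],"rot":[0,0,0],"hand":0}]'; python3 st.py
```

```text
clock: 3.2
tool_pos: [0.5515, 0.2026, 0.0406]
orientation: [-174.1, 74.9, -89.6]
force: [-0.4, 0.3, 1.0]
opening: 0.0008
t 3.2 tcp [0.5515 0.2026 0.0406] toolx [ 0.002 -0.26  -0.965] jaw [-0.995  0.093 -0.027] yaw 174.7 F [-0.4  0.3  1. ] open 0.0008
J [ 45.9  26.8 -23.9  13.6 -51.  -61.1]
```

```bash
python3 -m crank '[{"linear":[-0.07,-0.06,-0.2],"rot":[0,0,0],"hand":0},{"linear":[0,0,0],"rot":[0,0,0],"hand":0},{"linear":[0,0,0],"rot":[0,0,0],"hand":0}]'; python3 st.py
```

```text
clock: 3.58
tool_pos: [0.5488, 0.2003, 0.0318]
orientation: [-173.1, 75.1, -88.6]
force: [0.0, -0.4, 0.4]
opening: 0.0002
t 3.58 tcp [0.5488 0.2003 0.0318] toolx [ 0.006 -0.257 -0.966] jaw [-0.995  0.092 -0.031] yaw 174.7 F [ 0.  -0.4  0.4] open 0.0002
J [ 46.   27.  -25.2  14.  -49.2 -61.7]
```

```bash
python3 -m crank '[{"linear":[0,0,-0.1],"rot":[0,0,0],"hand":0},{"linear":[0,0.2,0],"rot":[0,0,0],"hand":0},{"linear":[0,0.2,0],"rot":[0,0,0],"hand":0},{"linear":[0,0.2,0],"rot":[0,0,0],"hand":0}]'; python3 st.py;python3 -m crank '[{"linear":[0,0.2,0],"rot":[0,0,0],"hand":0},{"linear":[0,0.2,0],"rot":[0,0,0],"hand":0},{"linear":[0,0,0],"rot":[0,0,0],"hand":0}]'; python3 st.py
```

```text
clock: 4.08
tool_pos: [0.5456, 0.233, 0.0251]
orientation: [-174.5, 74.7, -90.2]
force: [-0.7, -1.9, -0.1]
opening: 0.0007
t 4.08 tcp [0.5456 0.233  0.0251] toolx [-0.001 -0.265 -0.964] jaw [-0.995  0.096 -0.026] yaw 174.5 F [-0.7 -1.9 -0.1] open 0.0007
J [ 48.4  28.8 -22.8  13.1 -50.8 -63.5]
clock: 4.45
tool_pos: [0.5465, 0.2617, 0.0251]
orientation: [-174.1, 74.8, -89.7]
force: [-0.4, -0.3, -0.3]
opening: 0.0005
t 4.45 tcp [0.5465 0.2617 0.0251] toolx [ 0.002 -0.263 -0.965] jaw [-0.995  0.094 -0.027] yaw 174.6 F [-0.4 -0.3 -0.3] open 0.0005
J [ 50.1  29.9 -20.5  12.4 -52.1 -64.4]
```

```bash
python3 -m crank '[{"linear":[0,-0.15,0],"rot":[0,0,0],"hand":0},{"linear":[0.12,0,0],"rot":[0,0,0],"hand":0},{"linear":[0.12,0,0],"rot":[0,0,0],"hand":0},{"linear":[0,0,0],"rot":[0,0,0],"hand":0}]'; python3 st.py;python3 -c "
from h import *
snap('side','s3');snap('top','t5')
a=cv2.imread('pics/s3.png')[230:300,240:350];b=cv2.imread('pics/t5.png')[170:290,120:240]
cv2.imwrite('pics/c3.png',np.hstack([cv2.resize(a,(425,400)),cv2.resize(b,(375,400))]))"
```

```text
clock: 4.95
tool_pos: [0.5543, 0.2525, 0.025]
orientation: [-176.0, 74.8, -91.8]
force: [-5.4, 3.1, 4.2]
opening: 0.0005
t 4.95 tcp [0.5543 0.2525 0.025 ] toolx [-0.008 -0.262 -0.965] jaw [-0.995  0.098 -0.018] yaw 174.4 F [-5.4  3.1  4.2] open 0.0005
J [ 48.8  30.2 -19.7  12.1 -52.5 -63. ]
```

View pics/c3.png

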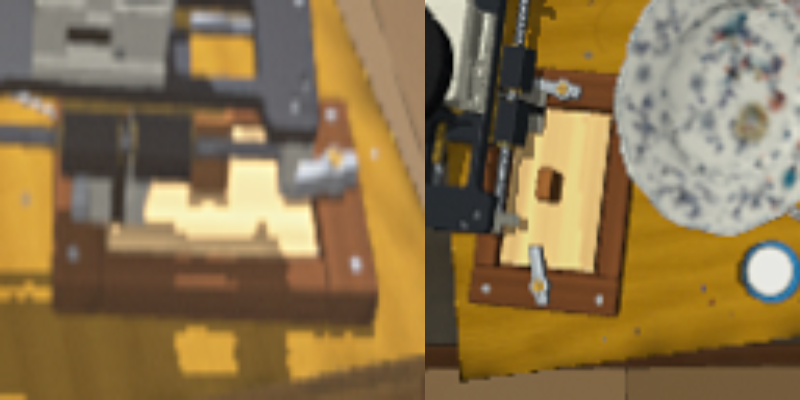

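```bash
python3 -m crank '[{"linear":[0.12,0,0.02],"rot":[0,0,0],"hand":0},{"linear":[0.12,0,0],"rot":[0,0,0],"hand":0},{"linear":[0,0,0],"rot":[0,0,0],"hand":0}]'; python3 st.py;python3 -c "
from h import *
snap('side','s3');snap('top','t5')
a=cv2.imread('pics/s3.png')[230:300,240:350];b=cv2.imread('pics/t5.png')[170:220,130:200]
cv2.imwrite('pics/c4.png',np.hstack([cv2.resize(a,(425,400)),cv2.resize(b,(375,268)).repeat(1,0) if 0 else cv2.resize(b,(375,400))]))"
```

```text
clock: 5.42
tool_pos: [0.5538, 0.2529, 0.0253]
orientation: [179.7, 74.6, -96.4]
force: [0.4, 0.2, 1.6]
opening: 0.0001
t 5.42 tcp [0.5538 0.2529 0.0253] toolx [-0.029 -0.264 -0.964] jaw [-0.994  0.106  0.001] yaw 173.9 F [0.4 0.2 1.6] open 0.0001
J [ 48.4  30.7 -18.3  10.9 -54.1 -61.9]
```

View pics/c4.png

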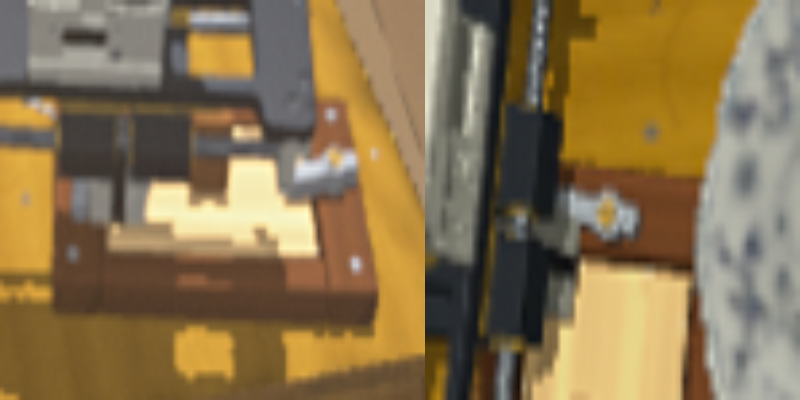

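```bash
python3 -m crank '[{"linear":[-0.2,0,0.1],"rot":[0,-0.34,0],"hand":0},{"linear":[0,0,0.7],"rot":[0,0,0],"hand":0},{"linear":[-0.5,-0.3,0.5],"rot":[0,0,0.1],"hand":0},{"linear":[-0.6,-0.3,0],"rot":[0,0,0],"hand":0},{"linear":[-0.4,0,0],"rot":[0,0,0],"hand":0},{"linear":[0,0,0],"rot":[0,0,0],"hand":0}]'; python3 st.py;python3 -c "
from h import *
snap('side','s4');snap('top','t6')
a=cv2.imread('pics/s4.png')[220:300,240:350];b=cv2.imread('pics/t6.png')[170:290,120:240]
cv2.imwrite('pics/c5.png',np.hstack([cv2.resize(a,(425,400)),cv2.resize(b,(375,400))]))"
```

```text
clock: 6.28
tool_pos: [0.4532, 0.2132, 0.1062]
orientation: [-173.0, 74.8, -89.0]
force: [1.0, 0.5, 0.5]
opening: 0.0003
t 6.28 tcp [0.4532 0.2132 0.1062] toolx [ 0.005 -0.263 -0.965] jaw [-0.994  0.1   -0.032] yaw 174.3 F [1.  0.5 0.5] open 0.0003
J [ 54.8  16.  -29.6  10.6 -57.3 -67.5]
```

View pics/c5.png

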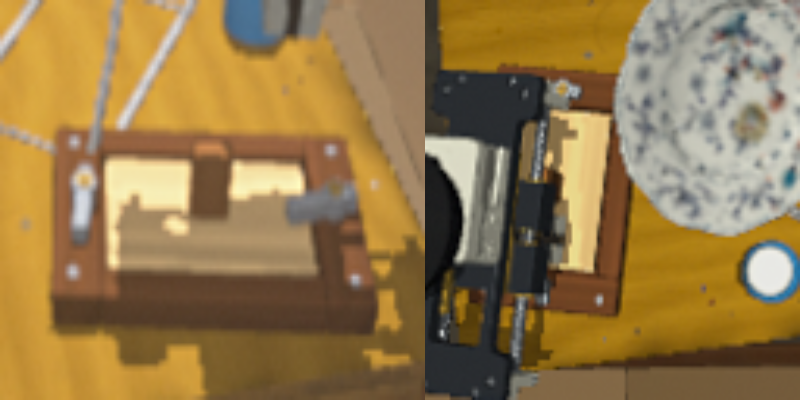

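```bash
python3 -m crank '[{"linear":[-0.1,-0.03,-0.5],"rot":[0,0,0],"hand":0},{"linear":[0,0,-0.5],"rot":[0,0,0],"hand":0},{"linear":[0,0,-0.1],"rot":[0,0,0],"hand":0},{"linear":[0,0,0],"rot":[0,0,0],"hand":0}]'; python3 st.py
```

```text
clock: 6.88
tool_pos: [0.4521, 0.2129, 0.0387]
orientation: [-172.6, 74.8, -88.7]
force: [0.1, -0.3, 0.4]
opening: 0.0001
t 6.88 tcp [0.4521 0.2129 0.0387] toolx [ 0.006 -0.262 -0.965] jaw [-0.994  0.102 -0.034] yaw 174.2 F [ 0.1 -0.3  0.4] open 0.0001
J [ 54.8  21.  -34.   12.1 -47.9 -70.1]
```

```bash
python3 -m crank '[{"linear":[-0.08,0,-0.25],"rot":[0,0,0],"hand":0},{"linear":[0,0,-0.05],"rot":[0,0,0],"hand":0},{"linear":[0,0,0],"rot":[0,0,0],"hand":0}]'; python3 st.py
```

```text
clock: 7.25
tool_pos: [0.4496, 0.2147, 0.0228]
orientation: [-171.9, 75.0, -88.0]
force: [0.3, -0.1, 0.5]
opening: 0.0
t 7.25 tcp [0.4496 0.2147 0.0228] toolx [ 0.009 -0.259 -0.966] jaw [-0.994  0.102 -0.036] yaw 174.2 F [ 0.3 -0.1  0.5] open 0.0
J [ 55.1  22.1 -35.3  12.6 -45.4 -71.1]
```

```bash
python3 -m crank '[{"linear":[-0.03,0.2,0.06],"rot":[0,0,0],"hand":0},{"linear":[0,0.2,0],"rot":[0,0,0],"hand":0},{"linear":[0,0.2,0],"rot":[0,0,0],"hand":0},{"linear":[0,0.2,0],"rot":[0,0,0],"hand":0},{"linear":[0,0.1,0],"rot":[0,0,0],"hand":0}]'; python3 st.py;python3 -m crank '[{"linear":[-0.12,0,0],"rot":[0,0,0],"hand":0},{"linear":[-0.12,0,0],"rot":[0,0,0],"hand":0},{"linear":[-0.12,0,0],"rot":[0,0,0],"hand":0},{"linear":[0,0,0],"rot":[0,0,0],"hand":0}]'; python3 st.py
```

```text
clock: 7.88
tool_pos: [0.4485, 0.2724, 0.0292]
orientation: [-171.6, 75.0, -87.7]
force: [0.3, 0.3, -0.2]
opening: 0.0001
t 7.88 tcp [0.4485 0.2724 0.0292] toolx [ 0.01  -0.259 -0.966] jaw [-0.994  0.102 -0.038] yaw 174.2 F [ 0.3  0.3 -0.2] open 0.0001
J [ 58.8  24.1 -29.9  10.9 -49.1 -73. ]
clock: 8.38
tool_pos: [0.429, 0.2771, 0.032]
orientation: [-170.0, 75.3, -85.9]
force: [0.0, -0.1, -0.1]
opening: 0.0002
t 8.38 tcp [0.429  0.2771 0.032 ] toolx [ 0.018 -0.252 -0.967] jaw [-0.994  0.098 -0.044] yaw 174.4 F [ 0.  -0.1 -0.1] open 0.0002
J [ 61.   22.7 -31.7  10.6 -48.5 -74.8]
```

```bash
python3 -m crank '[{"linear":[0.35,0,0],"rot":[0,0,0],"hand":0},{"linear":[0,-0.3,-0.1],"rot":[0,0,0],"hand":0},{"linear":[0,0,0],"rot":[0,0,0],"hand":0}]'; python3 st.py;python3 -c "
from h import *
snap('side','s5');snap('top','t7')
a=cv2.imread('pics/s5.png')[220:300,240:350];b=cv2.imread('pics/t7.png')[170:290,120:240]
cv2.imwrite('pics/c6.png',np.hstack([cv2.resize(a,(425,400)),cv2.resize(b,(375,400))]))"
```

```text
clock: 8.75
tool_pos: [0.4509, 0.2573, 0.025]
orientation: [-170.4, 75.3, -86.4]
force: [-0.3, -0.4, 0.1]
opening: 0.0006
t 8.75 tcp [0.4509 0.2573 0.025 ] toolx [ 0.016 -0.254 -0.967] jaw [-0.994  0.098 -0.042] yaw 174.4 F [-0.3 -0.4  0.1] open 0.0006
J [ 57.8  23.6 -31.8  11.7 -47.2 -72.6]
```

View pics/c6.png

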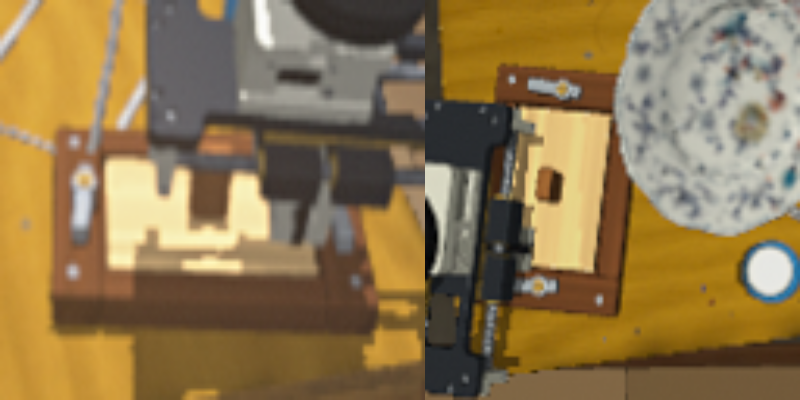

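```bash
python3 -m crank '[{"linear":[-0.12,0,0],"rot":[0,0,0],"hand":0},{"linear":[-0.12,0,0],"rot":[0,0,0],"hand":0},{"linear":[-0.1,0,0],"rot":[0,0,0],"hand":0}]'; python3 st.py;python3 -m crank '[{"linear":[0.3,0,0.1],"rot":[0,0,0],"hand":0.3},{"linear":[0,0,0.8],"rot":[1,0,0],"hand":0.4},{"linear":[0.3,0,0.8],"rot":[1,0,0],"hand":0.45},{"linear":[0.5,-0.2,0],"rot":[1,0,0],"hand":0.45},{"linear":[0,0,0],"rot":[0,0,0],"hand":0.45}]'; python3 st.py;python3 -c "
from h import *
snap('side','s6');snap('top','t8')
a=cv2.imread('pics/s6.png')[220:300,240:350];b=cv2.imread('pics/t8.png')[170:290,120:240]
cv2.imwrite('pics/c7.png',np.hstack([cv2.resize(a,(425,400)),cv2.resize(b,(375,400))]))"
```

```text
clock: 9.22
tool_pos: [0.4425, 0.262, 0.0292]
orientation: [-166.5, 75.4, -81.8]
force: [45.3, -17.7, -8.3]
opening: 0.0003
t 9.22 tcp [0.4425 0.262  0.0292] toolx [ 0.036 -0.25  -0.968] jaw [-0.995  0.086 -0.059] yaw 175.1 F [ 45.3 -17.7  -8.3] open 0.0003
J [ 59.3  22.5 -33.3  12.6 -46.4 -74.4]
clock: 9.85
tool_pos: [0.5102, 0.2508, 0.1341]
orientation: [-63.9, 87.7, 20.7]
force: [-0.6, 0.4, -0.8]
opening: 0.0388
t 9.85 tcp [0.5102 0.2508 0.1341] toolx [ 0.037  0.014 -0.999] jaw [-0.995  0.093 -0.036] yaw 174.7 F [-0.6  0.4 -0.8] open 0.0388
J [ 46.6  13.8 -22.6   1.3 -51.6 -52.7]
```

View pics/c7.png

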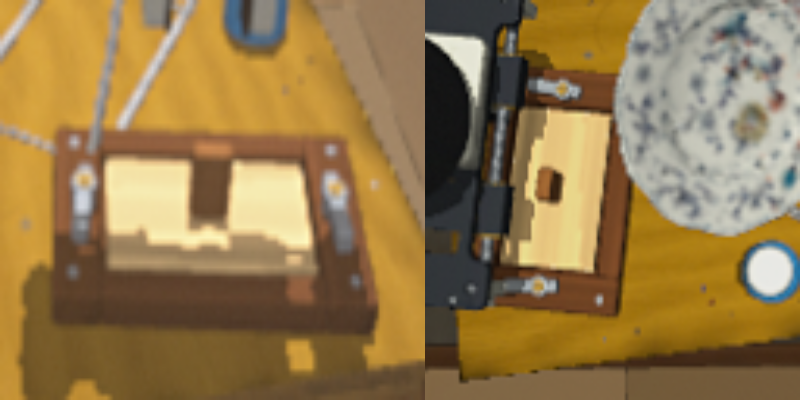

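```bash
python3 -m crank '[{"linear":[-0.22,-0.25,0],"rot":[0,0.42,-0.16],"hand":0.45},{"linear":[0,0,-0.6],"rot":[0,0,0],"hand":0.45},{"linear":[0,0,-0.3],"rot":[0,0,0],"hand":0.45},{"linear":[0,0,0],"rot":[0,0,0],"hand":0.45},{"linear":[0,0,0],"rot":[0,0,0],"hand":0.45}]'; python3 st.py
```

```text
clock: 10.58
tool_pos: [0.4901, 0.2362, 0.0774]
orientation: [59.2, 89.3, 143.4]
force: [0.6, -0.3, 0.5]
opening: 0.0395
t 10.57 tcp [0.4901 0.2362 0.0774] toolx [-0.009  0.007 -1.   ] jaw [-0.995  0.102  0.01 ] yaw 174.2 F [ 0.6 -0.3  0.5] open 0.0395
J [ 45.9  16.9 -26.2  -0.9 -47.  -51.1]
```

```bash
python3 -m crank '[{"linear":[0.12,-0.01,-0.35],"rot":[-0.05,-0.1,0.06],"hand":0.45},{"linear":[0.02,0,-0.35],"rot":[0,0,0],"hand":0.45},{"linear":[0,0,-0.05],"rot":[0,0,0],"hand":0.45},{"linear":[0,0,0],"rot":[0,0,0],"hand":0.45}]'; python3 st.py; python3 -c "
from h import *
snap('side','s7');snap('top','t9')
a=cv2.imread('pics/s7.png')[220:300,240:350];b=cv2.imread('pics/t9.png')[170:290,120:240]
cv2.imwrite('pics/c8.png',np.hstack([cv2.resize(a,(425,400)),cv2.resize(b,(375,400))]))"
```

```text
clock: 11.08
tool_pos: [0.4997, 0.2376, 0.0354]
orientation: [-23.5, 89.7, 61.1]
force: [0.9, -0.3, -0.2]
opening: 0.0393
t 11.07 tcp [0.4997 0.2376 0.0354] toolx [ 0.003  0.005 -1.   ] jaw [-0.996  0.094 -0.002] yaw 174.6 F [ 0.9 -0.3 -0.2] open 0.0393
J [ 45.6  20.6 -28.1  -0.1 -41.  -51. ]
```

View pics/c8.png

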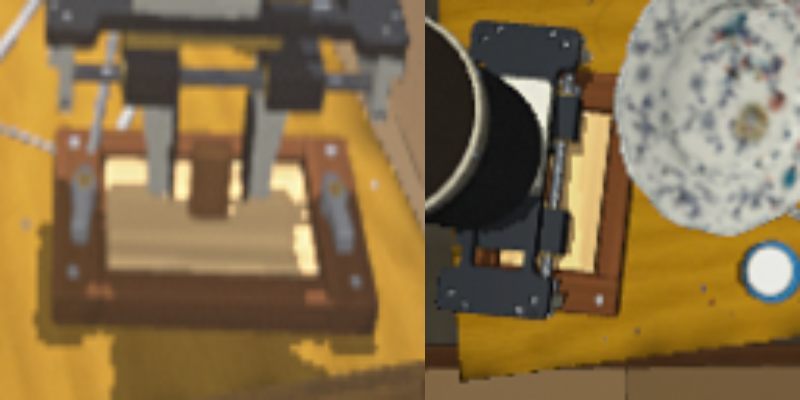

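```bash
python3 -m crank '[{"linear":[-0.04,-0.03,-0.15],"rot":[0,0,0],"hand":0.45},{"linear":[0,0,0],"rot":[0,0,0],"hand":0.45},{"linear":[0,0,0],"rot":[0,0,0],"hand":0.2},{"linear":[0,0,0],"rot":[0,0,0],"hand":0.1},{"linear":[0,0,0],"rot":[0,0,0],"hand":0.0},{"linear":[0,0,0],"rot":[0,0,0],"hand":0.0}]'; python3 st.py
```

```text
clock: 11.92
tool_pos: [0.4976, 0.2362, 0.0274]
orientation: [-28.0, 89.5, 56.5]
force: [0.5, -0.1, -0.1]
opening: 0.0242
t 11.93 tcp [0.4976 0.2362 0.0274] toolx [ 0.005  0.007 -1.   ] jaw [-0.996  0.094 -0.004] yaw 174.6 F [ 0.5 -0.1 -0.1] open 0.0242
J [ 45.7  21.  -29.   -0.1 -39.6 -51. ]
```

```bash
python3 -m crank '[{"linear":[0,0,0.2],"rot":[0,0,0],"hand":0},{"linear":[0,0,0.4],"rot":[0,0,0],"hand":0},{"linear":[0,0,0.7],"rot":[0,0,0],"hand":0},{"linear":[0,0,0.9],"rot":[0,0,0],"hand":0},{"linear":[0,0,0.9],"rot":[0,0,0],"hand":0},{"linear":[0,0,0.9],"rot":[0,0,0],"hand":0},{"linear":[0,0,0.3],"rot":[0,0,0],"hand":0}]'; python3 st.py; python3 -c "
from h import *
snap('side','s8')
a=cv2.imread('pics/s8.png')
cv2.imwrite('pics/c9.png',a)"
```

```text
clock: 12.8
tool_pos: [0.4951, 0.2334, 0.2968]
orientation: [-28.6, 89.6, 55.9]
force: [0.1, -0.4, -2.5]
opening: 0.024
t 12.8 tcp [0.4951 0.2334 0.2968] toolx [ 0.004  0.006 -1.   ] jaw [-0.996  0.095 -0.003] yaw 174.6 F [ 0.1 -0.4 -2.5] open 0.024
J [ 45.7   6.   -9.2  -0.1 -74.4 -51.1]
```

View pics/c9.png

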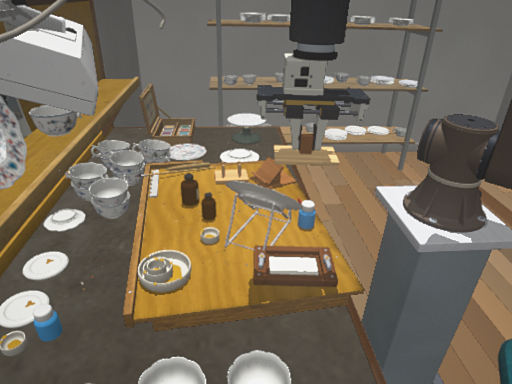

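```bash
python3 - <<'E'
from h import *
s=load('top0'); S=load('side0')
E=onz(s,[[361.7,219.8],[329.8,235.7]],.071); print('high edge',E.round(4)); d=E[0]-E[1]; print(np.linalg.norm(d), np.degrees(np.arctan2(d[1],d[0]))+90)
for nm,s_ in (('top',s),('side',S)):
    P=cloud(s_); m=(P[...,2]>.028)&(P[...,2]<.08)&(P[...,0]>.40)&(P[...,0]<.58)&(P[...,1]>-.30)&(P[...,1]<-.13); A=P[m]
    for a in (25,26,27):
        r=np.radians(a); h=np.array([np.cos(r),np.sin(r),0]); e=np.array([np.sin(r),-np.cos(r),0]); n=(h+[0,0,1])/2**.5; u=(-h+[0,0,1])/2**.5
        q=A@n; k=abs(q-np.median(q))<.006; B=A[k]
        M=np.c_[B@e,B@u,np.ones(len(B))]; c=np.linalg.lstsq(M,B@n,rcond=None)[0]
        print(nm,a,len(B),'n.d',np.median(B@n).round(4),'slopes e,u',c[:2].round(3),'e range',np.percentile(B@e,[1,99]).round(4),'u rng',np.percentile(B@u,[0,.5,99.5,100]).round(4))
# base rect of rest in top: pixels colour not available; use base corners
print(onz(s,[[330+.5,255],[366,238.5]],.006).round(4))
E
python3 -c "
import cv2
a=cv2.imread('pics/side0.png')[145:195,225:300];cv2.imwrite('pics/c10.png',cv2.resize(a,(750,500),interpolation=cv2.INTER_CUBIC))"
```

```text
high edge [[ 0.5    -0.2592  0.071 ]
 [ 0.4633 -0.18    0.071 ]]
0.08728134042123184 24.875971255160835
top 25 687 n.d 0.2931 slopes e,u [ 0.003 -0.028] e range [0.3563 0.4447] u rng [-0.2544 -0.2536 -0.1933 -0.193 ]
top 26 686 n.d 0.2881 slopes e,u [-0.008 -0.028] e range [0.3626 0.4508] u rng [-0.2498 -0.2483 -0.1881 -0.1878]
top 27 686 n.d 0.283 slopes e,u [-0.019 -0.028] e range [0.3688 0.4569] u rng [-0.2452 -0.2433 -0.1829 -0.1826]
side 25 310 n.d 0.2934 slopes e,u [-0.001  0.034] e range [0.3544 0.4435] u rng [-0.2539 -0.2535 -0.1979 -0.1973]
side 26 310 n.d 0.2883 slopes e,u [-0.014  0.034] e range [0.3609 0.4497] u rng [-0.2494 -0.2487 -0.1932 -0.1919]
side 27 312 n.d 0.2832 slopes e,u [-0.024  0.031] e range [0.3672 0.4559] u rng [-0.2449 -0.2437 -0.1878 -0.1864]
[[ 0.4186 -0.1938  0.006 ]
 [ 0.4586 -0.2877  0.006 ]]
```

View pics/c10.png

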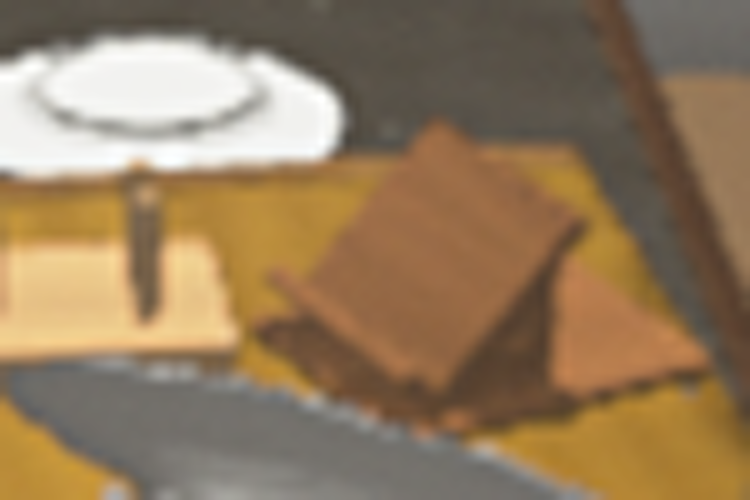

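```bash
python3 -m crank '[{"linear":[0.1,-0.7,0],"rot":[0,0,0.87],"hand":0},{"linear":[0.12,-0.8,0],"rot":[0,0,0.87],"hand":0},{"linear":[0.12,-0.8,0],"rot":[0,0,0.87],"hand":0},{"linear":[0.12,-0.8,0],"rot":[0,0,0.87],"hand":0},{"linear":[0.12,-0.8,0],"rot":[0,0,0.87],"hand":0},{"linear":[0.12,-0.8,0],"rot":[0,0,0.87],"hand":0},{"linear":[0.12,-0.8,0],"rot":[0,0,0.87],"hand":0},{"linear":[0.12,-0.8,0],"rot":[0,0,0],"hand":0},{"linear":[0,-0.3,0],"rot":[0,0,0],"hand":0},{"linear":[0,0,0],"rot":[0,0,0],"hand":0}]'; python3 st.py
```

```text
clock: 14.1
tool_pos: [0.5474, -0.1753, 0.2997]
orientation: [-21.3, 89.4, 94.8]
force: [-0.7, 0.6, -0.9]
opening: 0.0236
t 14.1 tcp [ 0.5474 -0.1753  0.2997] toolx [-0.001  0.011 -1.   ] jaw [-0.898 -0.441 -0.004] yaw -153.8 F [-0.7  0.6 -0.9] open 0.0236
J [  1.3   9.   -5.1  -0.7 -75.9  25. ]
```

```bash
python3 -m crank '[{"linear":[0,0,0],"rot":[-0.42,0.9,0],"hand":0},{"linear":[0,0,0],"rot":[-0.42,0.9,0],"hand":0},{"linear":[0,0,0],"rot":[-0.42,0.9,0],"hand":0},{"linear":[0,0,0],"rot":[-0.42,0.9,0],"hand":0},{"linear":[0,0,0],"rot":[0,0,0],"hand":0}]'; python3 st.py
```

```text
clock: 14.72
tool_pos: [0.546, -0.1723, 0.3008]
orientation: [87.4, 69.8, -156.5]
force: [1.0, -0.5, -1.9]
opening: 0.0235
t 14.72 tcp [ 0.546  -0.1723  0.3008] toolx [-0.316 -0.137 -0.939] jaw [-0.842 -0.416  0.344] yaw -153.7 F [ 1.  -0.5 -1.9] open 0.0235
J [  6.1  19.3   3.    5.9 -93.   19.3]
```

```bash
python3 -m crank '[{"linear":[0,0,-0.3],"rot":[-0.42,0.9,0],"hand":0},{"linear":[0,0,-0.3],"rot":[-0.42,0.9,0],"hand":0},{"linear":[0,0,-0.3],"rot":[-0.42,0.9,0],"hand":0},{"linear":[0,0,-0.3],"rot":[-0.42,0.9,0],"hand":0},{"linear":[0,0,-0.3],"rot":[-0.42,0.9,0],"hand":0},{"linear":[0,0,0],"rot":[0,0,0],"hand":0}]'
cat > tgt.py <<'E'
from h import *
from scipy.spatial.transform import Rotation as R
import sys
def delta(pos,tx,jaw):
    o=monitor.get_obs(); M=R.from_euler('xyz',o['orientation'],degrees=True).as_matrix()
    tx=np.array(tx,float);tx/=np.linalg.norm(tx);jaw=np.array(jaw,float);jaw-=tx*(jaw@tx);jaw/=np.linalg.norm(jaw)
    T=np.c_[tx,jaw,np.cross(tx,jaw)]; rv=np.degrees(R.from_matrix(T@M.T).as_rotvec())/5
    print('need lin units',((np.array(pos)-o['tool_pos'])/.06).round(3),'rot units',rv.round(2))
r=np.radians(25);h=np.array([np.cos(r),np.sin(r),0]);e=np.array([np.sin(r),-np.cos(r),0]);n=(h+[0,0,1])/2**.5;u=(-h+[0,0,1])/2**.5
seat=np.array([.4912,-.2123,.0655])
E
python3 st.py; python3 -c "
from tgt import *
delta(seat+n*.0739+u*.005,-n,u)"
```

```text
clock: 15.48
tool_pos: [0.5462, -0.1696, 0.2122]
orientation: [88.5, 45.3, -155.4]
force: [1.0, -0.4, -0.3]
opening: 0.0239
t 15.47 tcp [ 0.5462 -0.1696  0.2122] toolx [-0.639 -0.293 -0.711] jaw [-0.635 -0.32   0.703] yaw -153.2 F [ 1.  -0.4 -0.3] open 0.0239
J [   9.5   35.7    4.8   10.8 -102.6   14.8]
need lin units [-0.18  -0.369 -1.514] rot units [-0.22 -0.03 -0.14]
```

```bash
python3 -m crank '[{"linear":[-0.1,-0.2,-0.5],"rot":[-0.2,0,-0.1],"hand":0},{"linear":[-0.08,-0.17,-0.5],"rot":[0,0,0],"hand":0},{"linear":[0,0,-0.4],"rot":[0,0,0],"hand":0},{"linear":[0,0,0],"rot":[0,0,0],"hand":0},{"linear":[0,0,0],"rot":[0,0,0],"hand":0}]'; python3 st.py; python3 -c "
from tgt import *
delta(seat+n*.0739+u*.005,-n,u)
delta(seat+n*.0139+u*.005,-n,u)
snap('side','s9');snap('top','t10')
a=cv2.imread('pics/s9.png')[110:200,220:330];b=cv2.imread('pics/t10.png')[150:260,290:390]
cv2.imwrite('pics/c11.png',np.hstack([cv2.resize(a,(425,400)),cv2.resize(b,(375,400))]))"
```

```text
clock: 16.1
tool_pos: [0.5389, -0.1919, 0.1347]
orientation: [90.4, 46.4, -154.5]
force: [0.3, -0.2, 0.3]
opening: 0.0239
t 16.1 tcp [ 0.5389 -0.1919  0.1347] toolx [-0.623 -0.298 -0.724] jaw [-0.656 -0.306  0.69 ] yaw -155.0 F [ 0.3 -0.2  0.3] open 0.0239
J [  8.1  38.2  -1.2  12.  -92.8  13. ]
need lin units [-0.059  0.003 -0.223] rot units [-0.07  0.27 -0.06]
need lin units [-0.7   -0.296 -0.93 ] rot units [-0.07  0.27 -0.06]
```

View pics/c11.png

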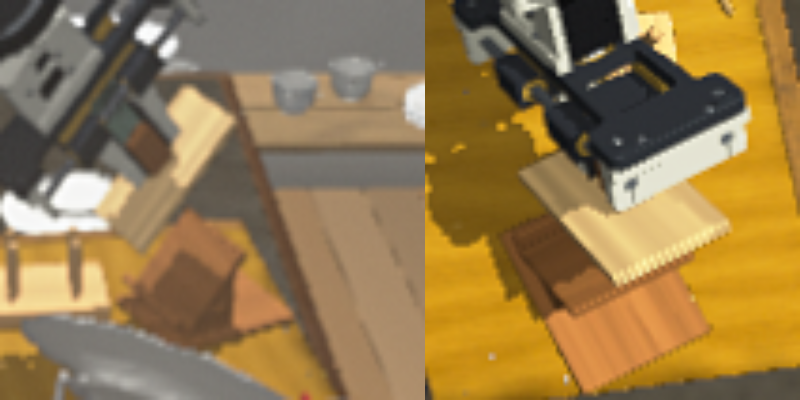

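```bash
python3 -m crank '[{"linear":[-0.2,-0.07,-0.3],"rot":[-0.07,0.27,-0.06],"hand":0},{"linear":[-0.2,-0.08,-0.25],"rot":[0,0,0],"hand":0},{"linear":[-0.2,-0.08,-0.25],"rot":[0,0,0],"hand":0},{"linear":[0,0,0],"rot":[0,0,0],"hand":0},{"linear":[0,0,0],"rot":[0,0,0],"hand":0}]'; python3 st.py; python3 -c "
from tgt import *
delta(seat+n*.0139+u*.005,-n,u)"
```

```text
clock: 16.82
tool_pos: [0.4999, -0.2061, 0.0838]
orientation: [89.9, 44.8, -155.2]
force: [0.7, -0.3, -0.7]
opening: 0.0235
t 16.82 tcp [ 0.4999 -0.2061  0.0838] toolx [-0.644 -0.298 -0.705] jaw [-0.639 -0.298  0.709] yaw -155.0 F [ 0.7 -0.3 -0.7] open 0.0235
J [  7.3  39.4  -8.1  12.4 -86.5  11.9]
need lin units [-0.05  -0.06  -0.082] rot units [ 0.   -0.04  0.02]
```

```bash
python3 -m crank '[{"linear":[-0.07,-0.06,-0.09],"rot":[0,0,0],"hand":0},{"linear":[0,0,0],"rot":[0,0,0],"hand":0},{"linear":[0,0,0],"rot":[0,0,0],"hand":0}]'; python3 st.py; python3 -c "
from tgt import *
delta(seat+n*.0139+u*.005,-n,u)
snap('side','s10');snap('top','t11')
a=cv2.imread('pics/s10.png')[110:200,220:330];b=cv2.imread('pics/t11.png')[150:260,290:390]
cv2.imwrite('pics/c12.png',np.hstack([cv2.resize(a,(425,400)),cv2.resize(b,(375,400))]))"
```

```text
clock: 17.2
tool_pos: [0.4976, -0.2094, 0.0793]
orientation: [90.0, 45.0, -155.0]
force: [-0.4, -0.3, -1.5]
opening: 0.0238
t 17.2 tcp [ 0.4976 -0.2094  0.0793] toolx [-0.641 -0.299 -0.707] jaw [-0.641 -0.298  0.708] yaw -155.0 F [-0.4 -0.3 -1.5] open 0.0238
J [  7.1  39.4  -8.7  12.6 -85.6  11.8]
need lin units [-0.011 -0.003 -0.007] rot units [ 0.01 -0.    0.  ]
```

View pics/c12.png

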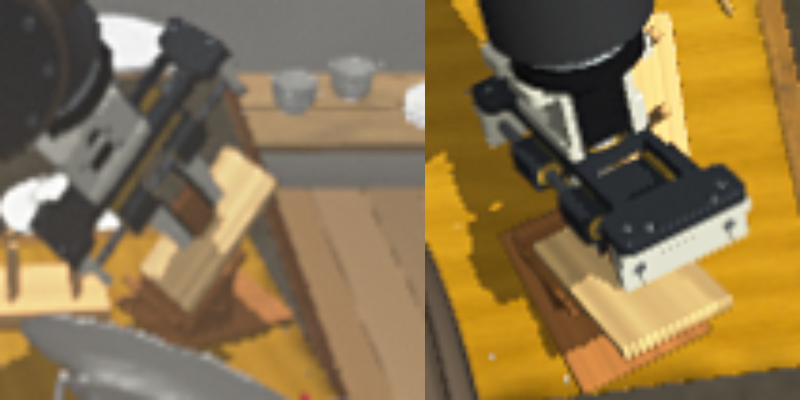

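```bash
cat > bd.py <<'E'
from tgt import *
def bd(nm):
    s=load(nm); P=cloud(s); hsv=cv2.cvtColor(s['image'],cv2.COLOR_RGB2HSV)
    d=P-seat; m=(abs(d@u)<.07)&(abs(d@e)<.05)&(abs(d@n)<.03)&(hsv[...,2]>90)&(hsv[...,1]<150)
    A=P[m]; q=(A-seat)
    k=(q@n>-.01); q=q[k]; print(nm,len(q),'n(top face, want .0045)',np.percentile(q@n,[10,50,90]).round(4),'u',np.percentile(q@u,[0,1,99,100]).round(4),'e',np.percentile(q@e,[1,99]).round(4))
    if len(q)>30:
        M=np.c_[q@e,q@u,np.ones(len(q))]; print(np.linalg.lstsq(M,q@n,rcond=None)[0].round(4))
import sys
for a in sys.argv[1:]: bd(a)
E
python3 bd.py s10 t11
```

```text
s10 679 n(top face, want .0045) [-0.0041  0.0054  0.01  ] u [-0.0696 -0.0685  0.0625  0.064 ] e [-0.0455  0.0376]
[0.0704 0.045  0.0063]
t11 798 n(top face, want .0045) [0.0029 0.0047 0.0062] u [-0.0651 -0.0527  0.0664  0.0675] e [-0.0374  0.0374]
[ 0.0025 -0.008   0.0047]
```

```bash
python3 -m crank '[{"linear":[-0.01,0,-0.02],"rot":[0,0,0],"hand":0.0},{"linear":[0,0,0],"rot":[0,0,0],"hand":0.32},{"linear":[0,0,0],"rot":[0,0,0],"hand":0.4},{"linear":[0,0,0],"rot":[0,0,0],"hand":0.5},{"linear":[0,0,0],"rot":[0,0,0],"hand":0.5},{"linear":[0,0,0],"rot":[0,0,0],"hand":0.5}]'; python3 st.py; python3 -c "
from tgt import *
snap('side','s11');snap('top','t12')
a=cv2.imread('pics/s11.png')[110:200,220:330];b=cv2.imread('pics/t12.png')[150:260,290:390]
cv2.imwrite('pics/c13.png',np.hstack([cv2.resize(a,(425,400)),cv2.resize(b,(375,400))]))"; python3 bd.py t12
```

```text
clock: 18.05
tool_pos: [0.4968, -0.2098, 0.0786]
orientation: [90.1, 44.9, -155.0]
force: [0.7, 0.3, 0.4]
opening: 0.0438
t 18.05 tcp [ 0.4968 -0.2098  0.0786] toolx [-0.642 -0.3   -0.706] jaw [-0.64  -0.298  0.708] yaw -155.0 F [0.7 0.3 0.4] open 0.0438
J [  7.1  39.4  -8.9  12.6 -85.5  11.8]
t12 713 n(top face, want .0045) [0.0025 0.0042 0.0059] u [-0.0641 -0.0623  0.0588  0.0596] e [-0.0373  0.0367]
[ 0.0074 -0.0026  0.0047]
```

View pics/c13.png

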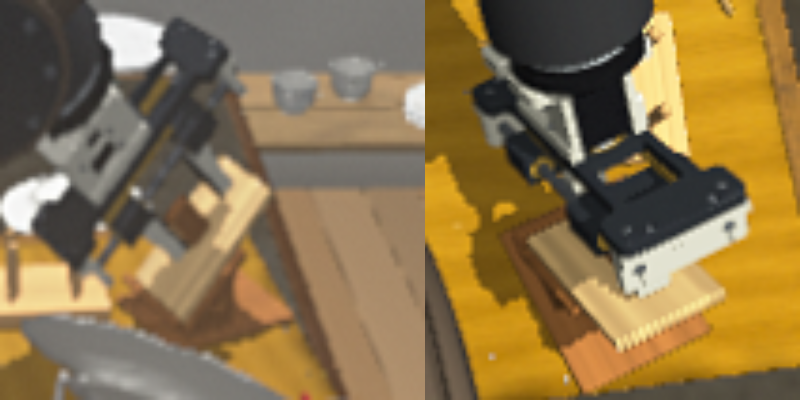

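```bash
python3 -m crank '[{"linear":[0.2,0.09,0.22],"rot":[0,0,0],"hand":0.5},{"linear":[0.32,0.15,0.35],"rot":[0,0,0],"hand":0.5},{"linear":[0.4,0.2,0.5],"rot":[0,0,0],"hand":0.5},{"linear":[0.2,0.1,0.6],"rot":[0,0,0],"hand":0.5},{"linear":[0,0,0.6],"rot":[0,0,0],"hand":0.5},{"linear":[0,0,0],"rot":[0,0,0],"hand":0.5}]'; python3 st.py; python3 -c "
from tgt import *
snap('side','s12');snap('top','t13')
a=cv2.imread('pics/s12.png')[110:200,220:330];b=cv2.imread('pics/t13.png')[150:260,290:390]
cv2.imwrite('pics/c14.png',np.hstack([cv2.resize(a,(425,400)),cv2.resize(b,(375,400))]))"; python3 bd.py t13 s12
```

```text
clock: 18.9
tool_pos: [0.5647, -0.1764, 0.2185]
orientation: [90.0, 44.7, -155.0]
force: [-1.0, 0.0, -0.1]
opening: 0.0436
t 18.9 tcp [ 0.5647 -0.1764  0.2185] toolx [-0.644 -0.3   -0.704] jaw [-0.638 -0.297  0.71 ] yaw -155.0 F [-1.   0.  -0.1] open 0.0436
J [   8.9   37.3    8.1   11.7 -104.6   14.4]
t13 1101 n(top face, want .0045) [0.0027 0.0043 0.0057] u [-0.0643 -0.0624  0.0589  0.0608] e [-0.0372  0.0424]
[-0.0089 -0.0059  0.0042]
s12 692 n(top face, want .0045) [-0.0025  0.0048  0.0085] u [-0.0696 -0.0686  0.0544  0.0558] e [-0.0459  0.0372]
[0.0813 0.0226 0.0056]
```

View pics/c14.png

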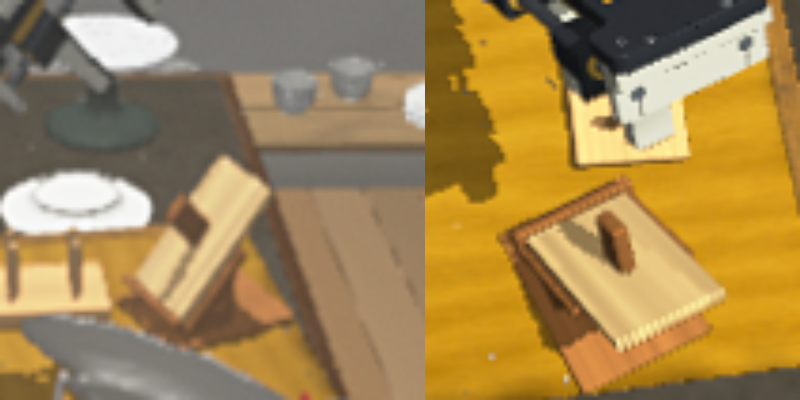

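```bash
python3 -m crank '[{"linear":[0,0,0.5],"rot":[0.42,-0.9,0],"hand":0.5},{"linear":[0,0,0.5],"rot":[0.42,-0.9,0],"hand":0.5},{"linear":[0,0,0.4],"rot":[0.42,-0.9,0],"hand":0.5},{"linear":[-0.15,-0.1,0.1],"rot":[0.42,-0.9,0],"hand":0.5},{"linear":[-0.2,-0.1,0],"rot":[0.42,-0.9,0],"hand":0.5},{"linear":[-0.2,-0.1,0],"rot":[0.42,-0.9,0],"hand":0.5},{"linear":[-0.2,-0.1,0],"rot":[0.42,-0.9,0],"hand":0.5},{"linear":[-0.2,-0.1,0],"rot":[0.42,-0.9,0],"hand":0.5},{"linear":[-0.2,-0.1,0],"rot":[0.42,-0.9,0],"hand":0.5},{"linear":[-0.2,-0.1,0],"rot":[0.42,-0.9,0],"hand":0.5},{"linear":[-0.2,-0.1,0],"rot":[0.42,-0.9,0],"hand":0.5},{"linear":[-0.2,-0.1,0],"rot":[0.42,-0.9,0],"hand":0.5},{"linear":[-0.2,-0.1,0],"rot":[0.42,-0.9,0],"hand":0.5}]'; python3 st.py; python3 -c "
from tgt import *
delta(seat+u*.125,-u,-n)"
```

```text
clock: 20.62
tool_pos: [0.4364, -0.2353, 0.2904]
orientation: [-87.9, 70.4, 27.4]
force: [-0.4, -1.4, -0.4]
opening: 0.0438
t 20.62 tcp [ 0.4364 -0.2353  0.2904] toolx [ 0.298  0.155 -0.942] jaw [-0.852 -0.402 -0.336] yaw -154.8 F [-0.4 -1.4 -0.4] open 0.0438
J [-17.2  -4.3 -17.1 -15.3 -63.7  47.7]
need lin units [-0.422 -0.24  -2.275] rot units [ 2.04 -4.65 -0.13]
```

```bash
python3 -m crank '[{"linear":[-0.08,-0.04,-0.2],"rot":[0.42,-0.9,0],"hand":0.5},{"linear":[-0.08,-0.04,-0.2],"rot":[0.42,-0.9,0],"hand":0.5},{"linear":[-0.08,-0.04,-0.2],"rot":[0.42,-0.9,0],"hand":0.5},{"linear":[-0.08,-0.04,-0.3],"rot":[0.42,-0.9,0],"hand":0.5},{"linear":[-0.08,-0.04,-0.3],"rot":[0.42,-0.9,0],"hand":0.5},{"linear":[0,0,0],"rot":[0,0,0],"hand":0.5}]'; python3 st.py; python3 -c "
from tgt import *
delta(seat+u*.125,-u,-n)"
```

```text
clock: 21.38
tool_pos: [0.4073, -0.2464, 0.2119]
orientation: [-88.9, 44.8, 26.0]
force: [-0.4, -0.6, 0.8]
opening: 0.0438
t 21.38 tcp [ 0.4073 -0.2464  0.2119] toolx [ 0.638  0.311 -0.705] jaw [-0.641 -0.292 -0.71 ] yaw -155.5 F [-0.4 -0.6  0.8] open 0.0438
J [-47.7   1.6 -22.2 -50.4 -62.2  95.7]
need lin units [ 0.063 -0.054 -0.967] rot units [-0.16 -0.03 -0.05]
```

```bash
python3 -m crank '[{"linear":[0.06,-0.05,-0.4],"rot":[-0.16,0,0],"hand":0.5},{"linear":[0,0,-0.4],"rot":[0,0,0],"hand":0.5},{"linear":[0,0,-0.15],"rot":[0,0,0],"hand":0.5},{"linear":[0,0,0],"rot":[0,0,0],"hand":0.5},{"linear":[0,0,0],"rot":[0,0,0],"hand":0.5}]'; python3 st.py; python3 -c "
from tgt import *
delta(seat+u*.125,-u,-n)
delta(seat+u*.025,-u,-n)
snap('side','s13');snap('top','t14')
a=cv2.imread('pics/s13.png')[110:200,220:330];b=cv2.imread('pics/t14.png')[150:290,290:390]
cv2.imwrite('pics/c15.png',np.hstack([cv2.resize(a,(425,400)),cv2.resize(b,(300,420))[:400]]))"
```

```text
clock: 22.0
tool_pos: [0.4119, -0.2501, 0.1557]
orientation: [-90.0, 45.5, 25.2]
force: [-0.2, -0.8, -0.7]
opening: 0.0439
t 22.0 tcp [ 0.4119 -0.2501  0.1557] toolx [ 0.634  0.299 -0.713] jaw [-0.645 -0.305 -0.701] yaw -154.7 F [-0.2 -0.8 -0.7] open 0.0439
J [-48.    6.5 -24.7 -53.1 -57.1 102.9]
need lin units [-0.014  0.008 -0.03 ] rot units [ 0.05 -0.09 -0.05]
need lin units [ 1.055  0.506 -1.208] rot units [ 0.05 -0.09 -0.05]
```

View pics/c15.png

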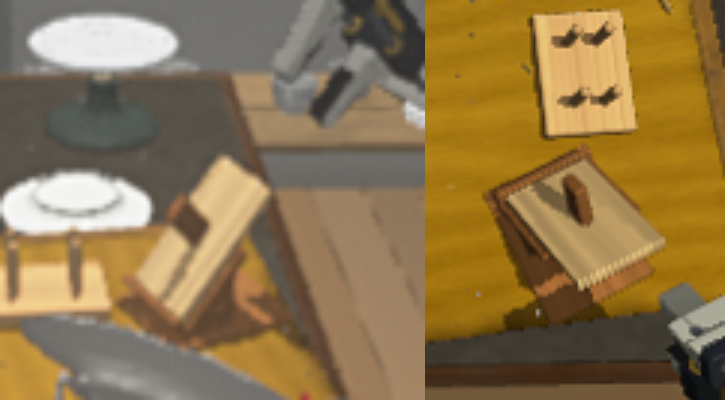

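```bash
python3 -m crank '[{"linear":[0.2,0.1,-0.24],"rot":[0.05,-0.09,-0.05],"hand":0.5},{"linear":[0.2,0.1,-0.22],"rot":[0,0,0],"hand":0.5},{"linear":[0.2,0.1,-0.22],"rot":[0,0,0],"hand":0.5},{"linear":[0,0,0],"rot":[0,0,0],"hand":0.5},{"linear":[0,0,0],"rot":[0,0,0],"hand":0.5}]'; python3 st.py; python3 -c "
from tgt import *
delta(seat+u*.025,-u,-n)
snap('side','s14');snap('top','t15')
a=cv2.imread('pics/s14.png')[110:200,220:330];b=cv2.imread('pics/t15.png')[150:290,290:390]
cv2.imwrite('pics/c16.png',np.hstack([cv2.resize(a,(425,400)),cv2.resize(b,(300,420))[:400]]))"
```

```text
clock: 22.72
tool_pos: [0.4507, -0.2305, 0.112]
orientation: [-90.0, 44.9, 25.0]
force: [0.1, -0.5, 0.3]
opening: 0.0439
t 22.73 tcp [ 0.4507 -0.2305  0.112 ] toolx [ 0.642  0.299 -0.706] jaw [-0.64  -0.298 -0.708] yaw -155.0 F [ 0.1 -0.5  0.3] open 0.0439
J [-44.2  11.3 -25.9 -58.1 -51.2 107. ]
need lin units [ 0.409  0.179 -0.481] rot units [-0.    0.01  0.  ]
```

View pics/c16.png

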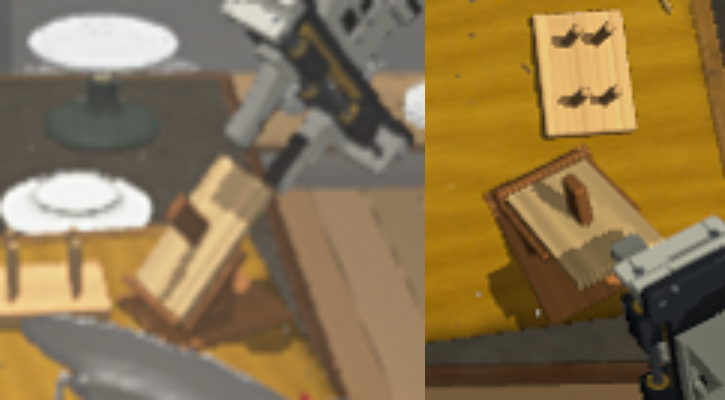

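```bash
python3 -m crank '[{"linear":[0.2,0.09,-0.24],"rot":[0,0,0],"hand":0.5},{"linear":[0.2,0.09,-0.22],"rot":[0,0,0],"hand":0.5},{"linear":[0,0,0],"rot":[0,0,0],"hand":0.5},{"linear":[0,0,0],"rot":[0,0,0],"hand":0.5}]'; python3 st.py; python3 -c "
from tgt import *
delta(seat+u*.025,-u,-n)
snap('side','s15');snap('top','t16')
a=cv2.imread('pics/s15.png')[110:200,220:330];b=cv2.imread('pics/t16.png')[150:290,290:390]
cv2.imwrite('pics/c17.png',np.hstack([cv2.resize(a,(425,400)),cv2.resize(b,(300,420))[:400]]))"; python3 bd.py t16 t14
```

```text
clock: 23.32
tool_pos: [0.4761, -0.2197, 0.0832]
orientation: [-90.1, 44.9, 24.9]
force: [-0.5, 0.9, 0.2]
opening: 0.044
t 23.32 tcp [ 0.4761 -0.2197  0.0832] toolx [ 0.642  0.298 -0.706] jaw [-0.64  -0.299 -0.708] yaw -155.0 F [-0.5  0.9  0.2] open 0.044
J [-41.9  14.8 -25.9 -61.5 -47.7 109.9]
need lin units [-0.015 -0.001 -0.001] rot units [0.01 0.02 0.01]
t16 691 n(top face, want .0045) [0.0029 0.0045 0.0059] u [-0.0642 -0.0628  0.0581  0.0595] e [-0.0368  0.0426]
[-0.0205 -0.0081  0.0042]
t14 1085 n(top face, want .0045) [0.0026 0.0043 0.0057] u [-0.0648 -0.0621  0.0587  0.0602] e [-0.0366  0.0427]
[-0.0136 -0.0067  0.0042]
```

View pics/c17.png

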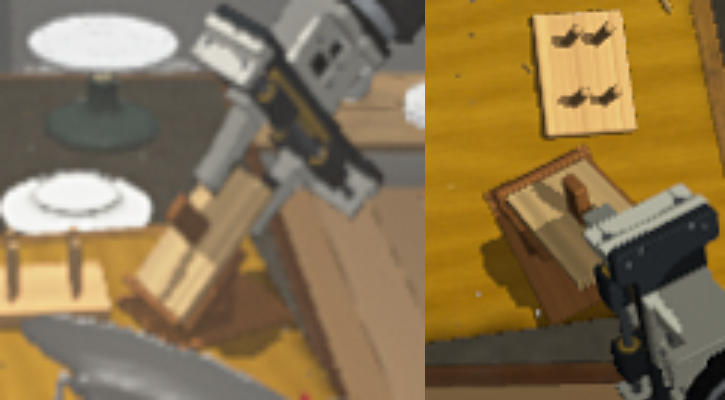

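```bash
python3 -m crank '[{"linear":[0,0,0],"rot":[0,0,0],"hand":0.25},{"linear":[0,0,0],"rot":[0,0,0],"hand":0.1},{"linear":[0,0,0],"rot":[0,0,0],"hand":0},{"linear":[0,0,0],"rot":[0,0,0],"hand":0},{"linear":[0,0,0],"rot":[0,0,0],"hand":0},{"linear":[0,0,0],"rot":[0,0,0],"hand":0}]'; python3 st.py;python3 -m crank '[{"linear":[0.05,0.02,0.1],"rot":[0,0,0],"hand":0},{"linear":[0.12,0.06,0.4],"rot":[0,0,0],"hand":0},{"linear":[0.1,0.05,0.7],"rot":[0,0,0],"hand":0},{"linear":[0,0,0.8],"rot":[0,0,0],"hand":0},{"linear":[0,0,0.8],"rot":[0,0,0],"hand":0},{"linear":[0,0,0.2],"rot":[0,0,0],"hand":0}]'; python3 st.py
```

```text
clock: 24.18
tool_pos: [0.4757, -0.2204, 0.0843]
orientation: [-90.3, 44.9, 24.7]
force: [-0.5, 0.5, -0.3]
opening: 0.0086
t 24.18 tcp [ 0.4757 -0.2204  0.0843] toolx [ 0.644  0.296 -0.706] jaw [-0.639 -0.299 -0.708] yaw -154.9 F [-0.5  0.5 -0.3] open 0.0086
J [-42.   14.7 -25.9 -61.5 -47.7 109.9]
clock: 24.92
tool_pos: [0.4915, -0.2109, 0.2701]
orientation: [-90.0, 45.0, 24.8]
force: [0.4, 0.8, -1.4]
opening: 0.009
t 24.93 tcp [ 0.4915 -0.2109  0.2701] toolx [ 0.642  0.297 -0.707] jaw [-0.642 -0.296 -0.707] yaw -155.2 F [ 0.4  0.8 -1.4] open 0.009
J [-33.4  -2.  -18.2 -46.3 -56.3  78.9]
```

```bash
python3 -c "
from h import *
a=cv2.imread('pics/t14.png')[148:200,320:365];b=cv2.imread('pics/side0.png')[155:195,208:255]
cv2.imwrite('pics/c18.png',np.hstack([cv2.resize(a,(45*9,52*9),interpolation=cv2.INTER_NEAREST),cv2.resize(b,(47*8,468),interpolation=cv2.INTER_NEAREST)]))"
```

```text
(no output)
```

View pics/c18.png

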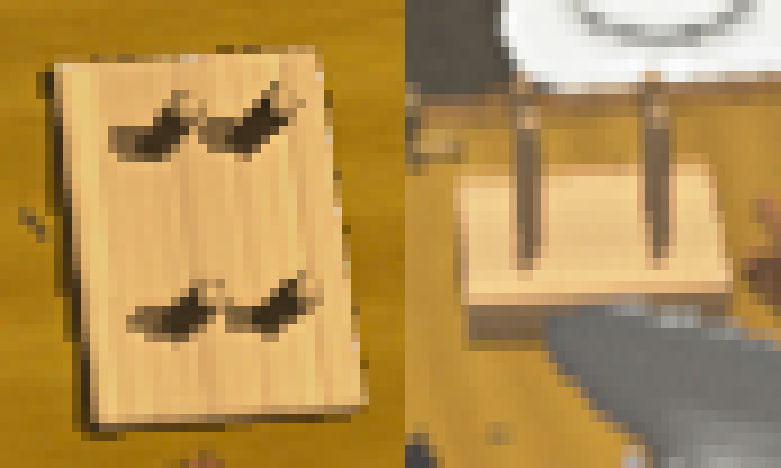

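```bash
python3 -c "
from h import *
s=load('t14'); f=lambda L:np.array(L)/9-.5+[320,148]
C=onz(s,f([[55,63],[320,47],[365,405],[95,430]]),.014); print(C.round(4), C.mean(0).round(4)); 
for i in range(4): d=C[(i+1)%4]-C[i]; print(np.linalg.norm(d).round(4),np.degrees(np.arctan2(d[1],d[0])).round(1))
D=onz(s,f([[186,98],[290,97],[216,288],[313,290]]),.056); print(D.round(4),D.mean(0))
S=load('side0'); print(onz(S,[[223.2,177.4],[239.2,177.1]],.014).round(4))
Z=cloud(S); 
g=lambda L:(np.array(L)-[405,0])/[8,11.7]-.5+[208,155]
C=onz(S,g([[458,178],[712,168],[733,288],[465,302]]),.014); print(C.round(4),C.mean(0))
for i in range(4): d=C[(i+1)%4]-C[i]; print(np.linalg.norm(d).round(4),np.degrees(np.arctan2(d[1],d[0])).round(1))
"
```

```text
[[ 0.681  -0.1931  0.014 ]
 [ 0.6852 -0.2723  0.014 ]
 [ 0.5774 -0.2779  0.014 ]
 [ 0.5711 -0.1988  0.014 ]] [ 0.6287 -0.2356  0.014 ]
0.0793 -87.0
0.108 -177.0
0.0793 94.6
0.1101 3.0
[[ 0.6578 -0.2202  0.056 ]
 [ 0.6578 -0.2497  0.056 ]
 [ 0.6031 -0.2252  0.056 ]
 [ 0.6022 -0.2523  0.056 ]] [ 0.63019555 -0.23683665  0.056     ]
[[ 0.655  -0.2124  0.014 ]
 [ 0.6019 -0.2128  0.014 ]]
[[ 0.686  -0.2727  0.014 ]
 [ 0.5759 -0.2761  0.014 ]
 [ 0.5718 -0.197   0.014 ]
 [ 0.6818 -0.1921  0.014 ]] [ 0.62889621 -0.23446155  0.014     ]
0.1102 -178.2
0.0792 92.9
0.1101 2.5
0.0806 -87.0
```

```bash
python3 -m crank '[{"linear":[0.15,0,0],"rot":[-0.42,0.9,0],"hand":0},{"linear":[0.15,0,0],"rot":[-0.42,0.9,0],"hand":0},{"linear":[0.15,0,0],"rot":[-0.42,0.9,0],"hand":0},{"linear":[0.15,0,0],"rot":[-0.42,0.9,0],"hand":0},{"linear":[0.15,0,0],"rot":[-0.42,0.9,0],"hand":0},{"linear":[0.15,0,0],"rot":[-0.42,0.9,0],"hand":0},{"linear":[0.15,-0.1,0],"rot":[-0.42,0.9,0],"hand":0},{"linear":[0.15,-0.1,0],"rot":[-0.42,0.9,0],"hand":0},{"linear":[0.15,-0.1,0],"rot":[-0.42,0.9,0],"hand":0},{"linear":[0.15,0,0],"rot":[0,0,0.9],"hand":0},{"linear":[0.15,0,0],"rot":[0,0,0.9],"hand":0},{"linear":[0.15,0,0],"rot":[0,0,0.9],"hand":0},{"linear":[0.15,0,0],"rot":[0,0,0.9],"hand":0},{"linear":[0.15,0,0],"rot":[0,0,0.9],"hand":0},{"linear":[0,0,0],"rot":[0,0,0.9],"hand":0},{"linear":[0,0,0],"rot":[0,0,0.9],"hand":0},{"linear":[0,0,0],"rot":[0,0,0.9],"hand":0}]'; python3 st.py; python3 -c "
from tgt import *
delta([.629,-.2355,.26],[0,0,-1],[.0506,-.9987,0])"
```

```text
clock: 27.05
tool_pos: [0.6163, -0.2216, 0.2563]
orientation: [61.6, 88.1, -146.6]
force: [-0.5, -0.3, -1.3]
opening: 0.0088
t 27.05 tcp [ 0.6163 -0.2216  0.2563] toolx [-0.028 -0.019 -0.999] jaw [-0.472 -0.881  0.03 ] yaw -118.2 F [-0.5 -0.3 -1.3] open 0.0088
J [ -2.1  18.5   1.    1.2 -74.1  63.6]
need lin units [ 0.212 -0.232  0.062] rot units [ 0.3  -0.26  6.22]
```

```bash
python3 -m crank '[{"linear":[0.1,-0.1,0],"rot":[0.05,-0.05,0.9],"hand":0},{"linear":[0.1,-0.1,0],"rot":[0.05,-0.05,0.9],"hand":0},{"linear":[0,0,0],"rot":[0.05,-0.05,0.9],"hand":0},{"linear":[0,0,0],"rot":[0.05,-0.05,0.9],"hand":0},{"linear":[0,0,0],"rot":[0.05,-0.05,0.9],"hand":0},{"linear":[0,0,0],"rot":[0.05,0,0.9],"hand":0},{"linear":[0,0,0],"rot":[0,0,0.5],"hand":0},{"linear":[0,0,0],"rot":[0,0,0],"hand":0}]'; python3 st.py; python3 -c "
from tgt import *
delta([.629,-.2355,.18],[0,0,-1],[.0506,-.9987,0])"
```

```text
clock: 28.05
tool_pos: [0.6257, -0.2302, 0.2468]
orientation: [-25.6, 89.0, 156.6]
force: [-0.3, -0.0, -1.2]
opening: 0.0091
t 28.05 tcp [ 0.6257 -0.2302  0.2468] toolx [-0.016  0.007 -1.   ] jaw [ 0.04  -0.999 -0.008] yaw -87.7 F [-0.3 -0.  -1.2] open 0.0091
J [ -3.7  19.8   2.3  -0.4 -73.5  96.1]
need lin units [ 0.056 -0.089 -1.113] rot units [-0.08 -0.19  0.13]
```

Down to just above the dowels (lower end ~ 0.075), then look.

```bash
python3 -m crank '[{"linear":[0.06,-0.09,-0.4],"rot":[-0.08,-0.19,0.13],"hand":0},{"linear":[0,0,-0.5],"rot":[0,0,0],"hand":0},{"linear":[0,0,-0.3],"rot":[0,0,0],"hand":0},{"linear":[0,0,0],"rot":[0,0,0],"hand":0},{"linear":[0,0,0],"rot":[0,0,0],"hand":0}]'; python3 st.py; python3 -c "
from tgt import *
delta([.629,-.2355,.165],[0,0,-1],[.0506,-.9987,0])
snap('side','s16');snap('top','t17')
a=cv2.imread('pics/s16.png')[110:200,195:285];b=cv2.imread('pics/t17.png')[130:220,300:390]
cv2.imwrite('pics/c19.png',np.hstack([cv2.resize(a,(400,400),interpolation=cv2.INTER_CUBIC),cv2.resize(b,(400,400))]))"
```

```text
clock: 28.68
tool_pos: [0.6289, -0.2348, 0.1716]
orientation: [-43.6, 89.9, 139.0]
force: [0.0, -0.4, -0.6]
opening: 0.0087
t 28.68 tcp [ 0.6289 -0.2348  0.1716] toolx [-0.001  0.001 -1.   ] jaw [ 0.046 -0.999 -0.001] yaw -87.4 F [ 0.  -0.4 -0.6] open 0.0087
J [ -3.9  22.3  -4.   -0.1 -63.8  96.6]
need lin units [ 0.002 -0.011 -0.111] rot units [-0.01 -0.01  0.05]
```

View pics/c19.png

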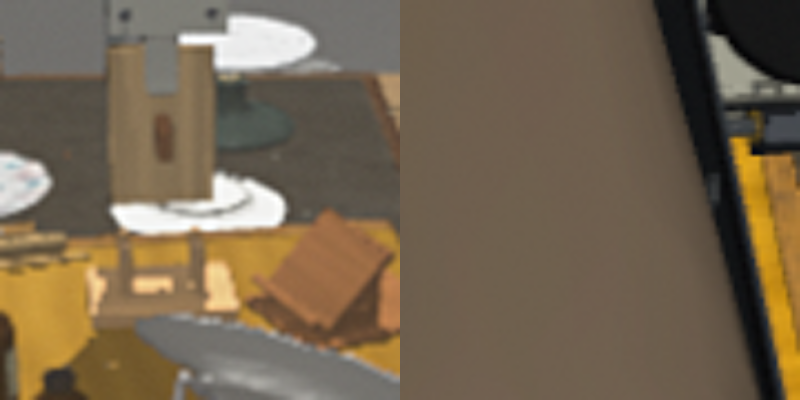

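```bash
cat > fc.py <<'E'
from h import *
import sys
s=load(sys.argv[1]); P=cloud(s); r=np.radians(2.9); X=np.array([np.cos(r),np.sin(r),0]); Y=np.array([-np.sin(r),np.cos(r),0]); c=np.array([.629,-.2355,.014])
q=np.c_[(P-c).reshape(-1,3)@X,(P-c).reshape(-1,3)@Y,(P-c).reshape(-1,3)[:,2]]
k=(abs(q[:,0])<.055)&(abs(q[:,1])<.03)&(q[:,2]>.055)&(q[:,2]<.2); A=q[k]
ex=float(sys.argv[2]) if len(sys.argv)>2 else .2
A=A[A[:,2]<ex]
m=abs(A[:,1]-np.median(A[:,1]))<.008; A=A[m]
M=np.c_[A[:,0],A[:,2],np.ones(len(A))]; co=np.linalg.lstsq(M,A[:,1],rcond=None)[0]
print(len(A),'x',np.percentile(A[:,0],[1,50,99]).round(4),'y med',np.median(A[:,1]).round(4),'z',np.percentile(A[:,2],[0,1,99]).round(4),'slope x,z,off',co.round(4))
E
python3 fc.py s16 .12; python3 fc.py s16
```

```text
326 x [-0.0401 -0.0008  0.035 ] y med 0.0048 z [0.0678 0.0693 0.1192] slope x,z,off [-0.0027  0.0171  0.0031]
735 x [-0.04   -0.0007  0.0355] y med 0.0048 z [0.0678 0.0707 0.189 ] slope x,z,off [-0.0058  0.0003  0.0047]
```

```bash
python3 -m crank '[{"linear":[0,-0.01,-0.3],"rot":[0,0,0.05],"hand":0},{"linear":[0,0,-0.3],"rot":[0,0,0],"hand":0},{"linear":[0,0,-0.1],"rot":[0,0,0],"hand":0},{"linear":[0,0,0],"rot":[0,0,0],"hand":0}]'; python3 st.py;  python3 -c "
from tgt import *
delta([.629,-.2355,.103],[0,0,-1],[.0506,-.9987,0])
snap('side','s17')"; python3 fc.py s17
```

```text
clock: 29.28
tool_pos: [0.6288, -0.2354, 0.1273]
orientation: [-85.8, 89.9, 97.1]
force: [-0.0, 0.1, -0.9]
opening: 0.0088
t 29.27 tcp [ 0.6288 -0.2354  0.1273] toolx [-0.     0.001 -1.   ] jaw [ 0.05  -0.999 -0.001] yaw -87.1 F [-0.   0.1 -0.9] open 0.0088
J [ -4.   24.3  -7.   -0.1 -58.6  96.9]
need lin units [ 0.003 -0.002 -0.405] rot units [-0.02 -0.    0.  ]
508 x [-0.0402  0.0025  0.0351] y med 0.0046 z [0.0551 0.0561 0.1447] slope x,z,off [ 0.0011 -0.0068  0.0052]
```

No lateral force; entering the slot cleanly. Continue.

```bash
python3 -m crank '[{"linear":[0,0,-0.25],"rot":[0,0,0],"hand":0},{"linear":[0,0,-0.1],"rot":[0,0,0],"hand":0},{"linear":[0,0,0],"rot":[0,0,0],"hand":0}]'; python3 st.py; python3 -m crank '[{"linear":[0,0,-0.06],"rot":[0,0,0],"hand":0},{"linear":[0,0,-0.03],"rot":[0,0,0],"hand":0},{"linear":[0,0,0],"rot":[0,0,0],"hand":0}]'; python3 st.py
```

```text
clock: 29.7
tool_pos: [0.6293, -0.2354, 0.1056]
orientation: [-135.2, 89.9, 47.7]
force: [0.2, 0.6, -0.3]
opening: 0.0088
t 29.7 tcp [ 0.6293 -0.2354  0.1056] toolx [ 0.001  0.001 -1.   ] jaw [ 0.05  -0.999 -0.001] yaw -87.1 F [ 0.2  0.6 -0.3] open 0.0088
J [ -4.   25.5  -8.3  -0.1 -56.1  96.9]
clock: 30.08
tool_pos: [0.6304, -0.2362, 0.1038]
orientation: [165.1, 89.8, -11.9]
force: [0.0, 0.3, -0.6]
opening: 0.009
t 30.07 tcp [ 0.6304 -0.2362  0.1038] toolx [ 0.004 -0.001 -1.   ] jaw [ 0.052 -0.999  0.001] yaw -87.0 F [ 0.   0.3 -0.6] open 0.009
J [ -4.   25.6  -8.5   0.  -55.7  96.9]
```

```bash
python3 -m crank '[{"linear":[0,0,-0.06],"rot":[0,0,0],"hand":0},{"linear":[0,0,0],"rot":[0,0,0],"hand":0}]'; python3 st.py;  python3 -c "
from tgt import *
snap('side','s18')
a=cv2.imread('pics/s18.png')[110:200,195:285]
cv2.imwrite('pics/c20.png',cv2.resize(a,(600,600),interpolation=cv2.INTER_CUBIC))"; python3 fc.py s18
```

```text
clock: 30.32
tool_pos: [0.6315, -0.2368, 0.1037]
orientation: [157.3, 89.5, -19.6]
force: [0.2, 0.2, -1.4]
opening: 0.0088
t 30.32 tcp [ 0.6315 -0.2368  0.1037] toolx [ 0.008 -0.003 -1.   ] jaw [ 0.053 -0.999  0.003] yaw -87.0 F [ 0.2  0.2 -1.4] open 0.0088
J [ -4.   25.6  -8.6   0.2 -55.4  96.9]
381 x [-0.0372  0.0056  0.0382] y med 0.0026 z [0.0551 0.0554 0.1215] slope x,z,off [-0.0035  0.003   0.0024]
```

View pics/c20.png

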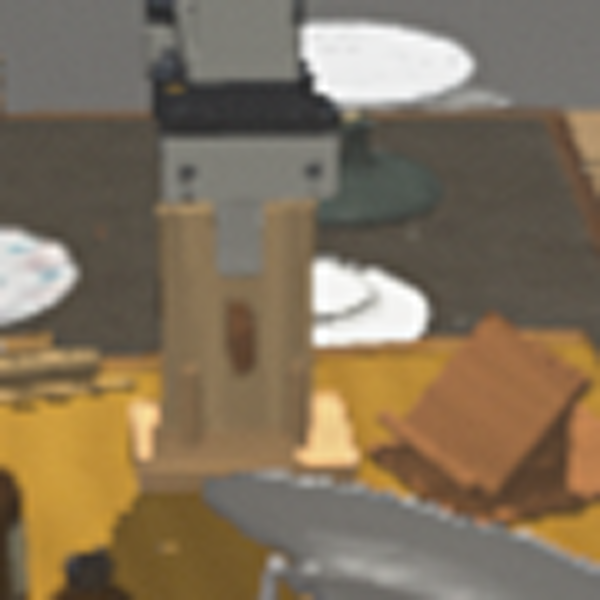

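```bash
python3 -m crank '[{"linear":[0,0,0],"rot":[0,0,0],"hand":0.15},{"linear":[0,0,0],"rot":[0,0,0],"hand":0.25},{"linear":[0,0,0],"rot":[0,0,0],"hand":0.4},{"linear":[0,0,0],"rot":[0,0,0],"hand":0.5},{"linear":[0,0,0],"rot":[0,0,0],"hand":0.5}]'; python3 st.py;  python3 -c "
from tgt import *
snap('side','s19')
a=cv2.imread('pics/s19.png')[110:200,195:285]
cv2.imwrite('pics/c21.png',cv2.resize(a,(600,600),interpolation=cv2.INTER_CUBIC))"; python3 fc.py s19
```

```text
clock: 31.0
tool_pos: [0.6315, -0.2369, 0.1026]
orientation: [155.7, 89.6, -21.3]
force: [-0.7, -0.4, 0.4]
opening: 0.0426
t 31.0 tcp [ 0.6315 -0.2369  0.1026] toolx [ 0.007 -0.003 -1.   ] jaw [ 0.053 -0.999  0.003] yaw -87.0 F [-0.7 -0.4  0.4] open 0.0426
J [ -4.   25.6  -8.6   0.1 -55.4  96.9]
351 x [-0.0372  0.0092  0.0384] y med 0.0027 z [0.0551 0.0556 0.1206] slope x,z,off [-0.001  -0.0056  0.0031]
```

View pics/c21.png

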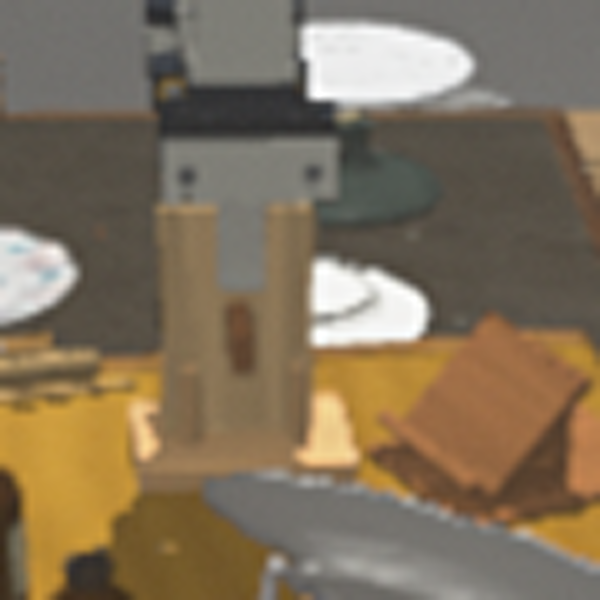

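```bash
python3 -m crank '[{"linear":[0,0,0.3],"rot":[0,0,0],"hand":0.5},{"linear":[0,0,0.6],"rot":[0,0,0],"hand":0.5},{"linear":[0,0,0.8],"rot":[0,0,0],"hand":0.5},{"linear":[0,0,0.8],"rot":[0,0,0],"hand":0.5},{"linear":[0,0,0],"rot":[0,0,0],"hand":0.5},{"linear":[0,0,0],"rot":[0,0,0],"hand":0.5}]'; python3 st.py;  python3 -c "
from tgt import *
snap('side','s20');snap('top','t20')
a=cv2.imread('pics/s20.png')[110:310,190:350]
cv2.imwrite('pics/c22.png',np.hstack([cv2.resize(a,(480,600),interpolation=cv2.INTER_CUBIC),cv2.resize(cv2.imread('pics/t20.png')[170:290,120:180],(300,600))]))"; python3 fc.py s20
```

```text
clock: 31.8
tool_pos: [0.631, -0.2373, 0.264]
orientation: [155.4, 89.3, -21.5]
force: [0.3, 0.4, -0.9]
opening: 0.0439
t 31.8 tcp [ 0.631  -0.2373  0.264 ] toolx [ 0.011 -0.004 -1.   ] jaw [ 0.053 -0.999  0.005] yaw -87.0 F [ 0.3  0.4 -0.9] open 0.0439
J [ -4.   19.    3.1   0.2 -73.5  96.9]
447 x [-0.0372  0.0019  0.0385] y med 0.0029 z [0.055  0.0558 0.121 ] slope x,z,off [ 0.0059 -0.0088  0.0037]
```

View pics/c22.png

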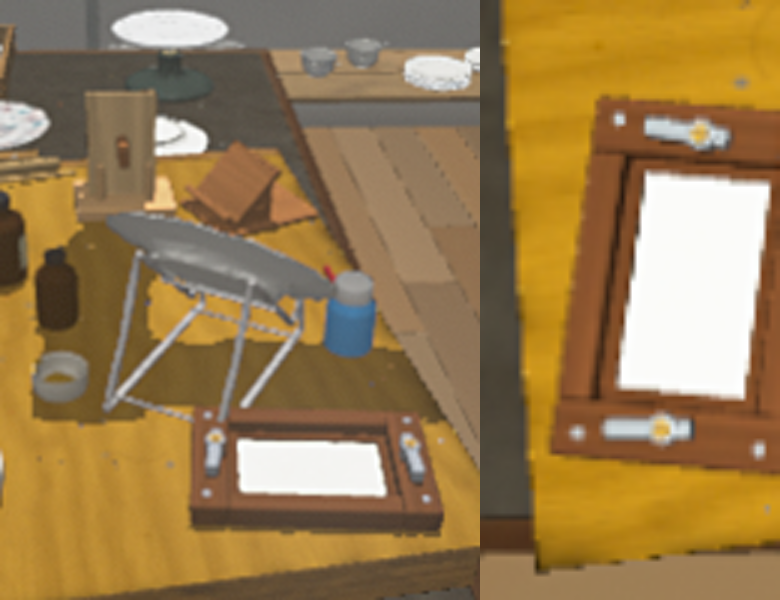

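Board stands upright in the rack at centre; both bars lie along the short sides; the jar, bottle and dish are upright and unmoved. Handing in.

```bash
python3 -c "
from plant import ticket
print(ticket.close_job())"
```

```text
the job is handed in; nothing more can be done
None
```

I carried out the whole task and handed it in at about 32 s of the 72 s. No verdict was reported, so what follows is from my own measurements.

- **Turn buttons:** I swept both aside with the closed fingers. In the last pictures both bars lie along the frame's short sides. I judged that by eye and did not compute the angles.
- **Sloping rest:** I lifted the board by its pull and laid it on the rest. After I let go it slid down against the ledge. Its centre measured within about 2 mm of the seat, lying flat on the face.
- **Rack:** I gripped the board again by its raised end and lowered it into the slot. The last depth check after letting go and backing off shows:
  - its top about 121 mm above the rack base
  - under 1 mm off centre along the slot, about 1.6 mm off across it
  - a lean of about 0.01 rad
- **Other objects:** The jar, bottle and dish look upright and in their old places in the last side picture. I did not measure their positions again.

**Disagreements and limits:**
- Pushing the near button against its stop gave a brief finger force of about 49 N, below the 120 N wrist limit.
- The side camera's fit of the board's plane on the rest was a few degrees off the top camera's, because the mask also took in other surfaces. I went by the top view there.
- The top camera was blocked by an arm link while I lowered the board into the rack, so that alignment was checked from the side view only.

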